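# Ready the cactus bench for drip watering

## Robot

A 6-joint arm with a two-finger parallel gripper is mounted at the origin on the work surface. World frame = base frame: x ahead of the robot, y to its left, z up, the work surface at z = 0. Lengths are in mm, angles in rad, forces in N, time in s.
With the tool pointing down it reaches from about 375 to 975 mm from the base axis. Payload 3.8 kg.
Tool frame: the origin (TCP) lies midway between the tips of the shut fingers; the grasp point (between the pads) lies 19 mm behind it; z points along the fingers, y is the direction in which the jaws open and shut (so a half turn about z gives the same grasp; the last joint's range is limited). The gripper opens to 88 mm and grips with 3 to 60 N. Pads are 18 mm wide; open, the fingers measure 123 mm over their backs; the gripper's body (75 mm by 187 mm) begins 45 mm behind the grasp point.
Start: joints at [1.194, 0.264, 1.604, -0, 1.274, -0.037], TCP at [224.974, 636.4, 198.706] pointing down, gripper open.
Joint ranges: [-2.63, 2.63], [-0.94, 2.18], [0.31, 2.57], [-1.31, 4.45], [0, 2.66], [-2.55, 2.55]. Speed limits (rad/s): [2.57, 2.57, 3.14, 3.14, 3.14, 3.14].

## Interface

Orientations are given as a unit quaternion [x, y, z, w].
In Python, from plant import manip gives the robot as it stands. The module is installed in compiled form; this text tells all that it offers.
- The arm moves only by the tool step_arm, never from a script. Its argument "targets" is a list of rows, each a list of 7 numbers: the turn, a rotation vector about the tool's x, y, z each as a share of 180 degrees, from -1 to 1, then the shift along the tool's x, y, z each as a share of 100 mm, from -1 to 1, then the opening, from -1 (shut) to 1 (fully open), so that 0 is half open. A call has 1 to 20 rows; each row is the pose to reach, as a shift and turn from the pose commanded when the call began, along the tool's axes at that moment, turning the shorter way round; what a row does not reach only later rows make up. A row lasts 1/10 s, in which the tool goes at most 50 mm and 8.59 degrees, less where a joint would pass 70% of its speed; a pose out of reach is approached as far as the arm can. A call with a number of a shift or a turn outside -1 to 1 is refused whole. A call with a gripper value outside its range is refused whole. The fingers move at their own pace and stop on an object; the grip force is fixed at half the most. Time passes only in rows, so rows that repeat a pose let the fingers close. It gives the time, the measured TCP pose, the force and the opening at its end, in the units of the state.
- manip.get_obs(): the state, without advancing time (a new reading comes with each control period).
- manip.get_image(name): name is "scene" or "side" or "wrist"; returns a dict with "pixels" (420x560x3 uint8, red, green, blue), "K" (3x3 intrinsics, pixels), "world_from_camera" (4x4, takes a point from camera to world coordinates); the wrist camera has in their place "hand_eye" (4x4, takes a point from camera to tool coordinates, whose origin is the TCP and whose axes are the flange's). Camera axes: x right, y up, looking along -z (the intrinsics and any distortion apply to the point x, -y, -z); pixel columns grow to the right and rows downward; lengths in mm; the calibration is good to about 2 mm. A picture is of the moment at which its call begins: read the wrist's pose just before it. There is no depth.
- manip.sign_off(): hands the job in, once; it reports no verdict.
The state is a dict: "time_s": time; "joints": joint angles; "qd": joint speeds; "effort": joint torques, N m; "tool_pos": TCP position; "ee_rot": TCP orientation; "contact_force": force on the tool from outside, world axes, zero at the start; "torque": the same for the moment, N m; "finger_gap": opening from 0.0 (shut) to 1.0 (fully open).
Only numpy, scipy, OpenCV 4.12 (cv2) and the standard library are available. Lean on these libraries where they do the work, as an engineer would, in place of code of your own. Each camera call takes 0.05 s, during which the arm holds its last target.

## Task

Get the propagation bench ready for watering: hang every hand tool that is lying on it by its eye on the rack, one tool to a peg, and close up the row by butting the two loose pot carriers flush and in line against the bolted one, one on each side. Only then turn the flow knob so that its white pointer stands on the long set mark, and after that slide the lock fully over the knob. Leave everything else on the bench where it stands and do not tip the carriers.

Things in the scene. Friction and masses are not known exactly. Their poses are not given: they have to be found in the camera images.
- trowel: small trowel, 0.13 kg; lies flat, or is absent. Origin under the middle of its wooden handle, on the flat underside; x runs along the tool to the eye, z up. Handle (grip here) 68 mm long in x, 16 wide, 18 thick. At +x a steel ring eye 6 mm thick, 40 mm outside, 28 mm hole, centred at x = 58 mm. Pointed blade 36 mm wide, 6 mm thick, ends at x = -97 mm.
- fork: small hand fork, 0.12 kg; lies flat, or is absent. Origin under the middle of its wooden handle, on the flat underside; x runs along the tool to the eye, z up. Handle (grip here) 68 mm long in x, 16 wide, 18 thick. At +x a steel ring eye 6 mm thick, 40 mm outside, 28 mm hole, centred at x = 58 mm. Three-tined head 46 mm wide, 6 mm thick, ends at x = -93 mm.
- scraper: small scraper, 0.11 kg; lies flat, or is absent. Origin under the middle of its wooden handle, on the flat underside; x runs along the tool to the eye, z up. Handle (grip here) 68 mm long in x, 16 wide, 18 thick. At +x a steel ring eye 6 mm thick, 40 mm outside, 28 mm hole, centred at x = 58 mm. Cross blade 66 mm wide, 6 mm thick, ends at x = -64 mm.
- trowel_eye (a point): centre of the hole in the trowel's eye, 3 mm above the underside
- fork_eye (a point): centre of the hole in the fork's eye, 3 mm above the underside
- scraper_eye (a point): centre of the hole in the scraper's eye, 3 mm above the underside
- peg1: steel peg on the rack, 8 mm thick, 50 mm long; origin at its root in the rail, about 200 mm above the bench; its own z axis runs along the peg to its tip, leaning 45 degrees up towards the robot side (the rack's front); its y axis is level, along the rail (left end seen from the robot)
- peg2: steel peg on the rack, 8 mm thick, 50 mm long; origin at its root in the rail, about 200 mm above the bench; its own z axis runs along the peg to its tip, leaning 45 degrees up towards the robot side (the rack's front); its y axis is level, along the rail (middle)
- peg3: steel peg on the rack, 8 mm thick, 50 mm long; origin at its root in the rail, about 200 mm above the bench; its own z axis runs along the peg to its tip, leaning 45 degrees up towards the robot side (the rack's front); its y axis is level, along the rail (right end seen from the robot)
- rack: fixed peg rack: a wooden rail 14 mm thick, 216 mm long (y) and 22 mm tall, centred 200 mm above the bench, on two posts at y = +-100 mm rising to 223 mm; three pegs 65 mm apart on its front (-x) side. Origin on the bench under the rail's middle
- middle_carrier: fixed grey pot carrier: tray 70 (x) by 80 (y) by 38 mm tall, four ball cacti (tops at 62 mm), above them a handle bar along y, 12 mm thick in x, 74 mm long, 91 to 105 mm high. Origin under the tray's middle, z up. Bolted down in the middle of the row; black drip pipe (16 mm thick, 250 mm long along y) behind it at x = 62 mm. The row runs along its y axis
- carrier_a: loose grey pot carrier: tray 70 (x) by 80 (y) by 38 mm tall, four ball cacti (tops at 62 mm), above them a handle bar along y, 12 mm thick in x, 74 mm long, 91 to 105 mm high. Origin under the tray's middle, z up. 0.4 kg
- carrier_b: loose grey pot carrier: tray 70 (x) by 80 (y) by 38 mm tall, four ball cacti (tops at 62 mm), above them a handle bar along y, 12 mm thick in x, 74 mm long, 91 to 105 mm high. Origin under the tray's middle, z up. 0.4 kg, same as the other
- regulator: fixed flow regulator: grey base 200 (x) by 84 (y) by 30 mm; origin under its middle. Knob axis at x = -45 mm, y = 0; the long set mark is on the base at the knob's +x side, with five short marks towards +y; the lock slides along x
- flow_knob (a joint): angle of the knob, rad, growing clockwise from above; its white pointer stands on the long set mark at 1.40; range 0 to 2.4
- knob_grip (a point): on the knob's axis, 62 mm above the bench. The knob is an upright black bar 12 mm thick, from 32 to 66 mm height, reaching 28 mm on its pointer side and 22 mm on the other; this point's x axis points along the pointer
- lock_slide (a joint): travel of the steel lock fork, m: 0 = drawn back (open), 0.05 = fully over the knob, its tines (tops 41 mm above the bench) either side of the bar; grows towards the regulator's -x
- lock_tab (a point): in the lock's upright grip tab, 76 mm above the bench (5 mm below its top); the tab is 24 mm (regulator x) by 14 mm (regulator y) and 41 to 81 mm high
- clay_pot: round clay pot 72 mm wide with a cactus, 110 mm tall; a bystander, leave it where it stands. Origin under it
- square_pot: small black pot 52 mm wide with a cactus, 75 mm tall; a bystander, leave it where it stands. Origin under it
- bottle: white bottle, 60 mm wide, 120 mm tall; a bystander, leave it where it stands. Origin under it
- jar: glass jar, 64 mm wide, 75 mm tall; a bystander, leave it where it stands. Origin under it
- label_box: cardboard box 50 x 90 x 30 mm; a bystander, leave it where it stands. Origin under it
- brush: hand brush lying on the bench; a bystander, leave it where it stands. Origin under it
Mind the look-alikes: they are no part of the job. Leave any pink or purple look-alike of the carrier_b alone.

How it is judged:
By the outcome, as a careful person would: the job done as asked, in the order asked, and still so for the second after the job is handed in, with the robot touching nothing.
Of trowel, fork, scraper only 2 to 3 are there at a start; the rules pass over those that are not, and their reading is None.
At some moment in a run one of carrier_a, carrier_b may be knocked a few centimetres aside while the robot is not near it.
It also fails if it takes over 208 s, if anything falls off the work surface, if the arm or the gripper's body presses on something with over 40 N, if the wrist force passes 120 N, or if a joint passes its speed limit or range.

## Working session

There is one attempt and no reset: what is moved stays moved. The work goes in short steps, Python scripts to look and compute and a tool call to move; the robot and the scene stay as the last step left them, time stands still between calls to the robot, and variables do not carry over. Pictures are saved under pics/ and viewed, and the job is handed in when it is done.

Besides the shell and the picture viewer there is one more tool, called after "Request:" as name(argument=value, ...) on one line, values as JSON. step_arm: Moves the arm, as the interface text tells. Its arguments: {"type":"object","properties":{"targets":{"type":"array"}},"required":["targets"]}

```bash
mkdir -p pics; ls
cat > h.py <<'E'
import numpy as np, cv2
from plant import manip
from scipy.spatial.transform import Rotation as R
def snap(name,fn):
    o=manip.get_obs(); im=manip.get_image(name)
    p=np.array(im["pixels"]); cv2.imwrite("pics/"+fn+".png",p[:,:,::-1])
    K=np.array(im["K"])
    if name=="wrist":
        T=np.eye(4);T[:3,:3]=R.from_quat(o["ee_rot"]).as_matrix();T[:3,3]=o["tool_pos"]
        W=T@np.array(im["hand_eye"])
    else: W=np.array(im["world_from_camera"])
    np.savez("pics/"+fn+".npz",p=p,K=K,W=W)
    return im.keys()
def load(fn):
    d=np.load("pics/"+fn+".npz"); return d["p"],d["K"],d["W"]
def px2w(fn,uv,z):
    p,K,W=load(fn); uv=np.atleast_2d(uv).astype(float)
    d=np.c_[uv,np.ones(len(uv))]@np.linalg.inv(K).T
    d=d*[1,-1,-1]; d=d@W[:3,:3].T; c=W[:3,3]
    return c+d*((np.asarray(z)-c[2])/d[:,2])[:,None]
def w2px(fn,P):
    p,K,W=load(fn); P=np.atleast_2d(P).astype(float)
    q=(P-W[:3,3])@W[:3,:3]; q=q*[1,-1,-1]; q=q@K.T; return q[:,:2]/q[:,2:]
E
python3 - <<'E'
from h import *
print(manip.get_obs())
for n in ["scene","side","wrist"]:
    print(snap(n,n+"0")); p,K,W=load(n+"0"); print(K,W)
E
```

```text
pics
{'time_s': 0.0, 'joints': array([ 1.19412459e+00,  2.64743048e-01,  1.60532713e+00, -5.19611554e-05,
        1.27368147e+00, -3.69132322e-02]), 'qd': array([ 0.00128108,  0.00069277, -0.00083623, -0.00298056,  0.00062507,
       -0.00235212]), 'effort': array([-2.50283803e-03, -5.02118325e+01, -3.56877458e+01,  7.25441356e-02,
        2.91525666e-02, -1.88756994e-04]), 'tool_pos': array([224.69428219, 635.68635501, 197.42020293]), 'ee_rot': array([ 1.69055719e-01,  9.85605904e-01, -1.06159599e-03, -1.97339171e-04]), 'contact_force': array([ 0.80304126, -0.09682042, -0.44992116]), 'torque': array([0.02842546, 0.02984137, 0.01985007]), 'finger_gap': 1.0023286588066982}
dict_keys(['pixels', 'K', 'world_from_camera'])
[[418.8040297    0.         280.2126807 ]
 [  0.         418.8040297  211.16345913]
 [  0.           0.           1.        ]] [[ 4.50134951e-01 -7.29233693e-01  5.15360794e-01  1.15032833e+03]
 [ 8.92909000e-01  3.61379461e-01 -2.68548698e-01 -3.43183625e+02]
 [ 9.59395306e-03  5.81053446e-01  8.13808853e-01  1.08778521e+03]
 [ 0.00000000e+00  0.00000000e+00  0.000000
[... 203 characters left out ...]
7.10069298e-01  4.91810940e-01 -5.03908316e-01 -1.79293213e+02]
 [-7.03863298e-01  4.76007536e-01 -5.27250683e-01 -7.40083619e+02]
 [-1.94434984e-02  7.29067092e-01  6.84166008e-01  1.07729178e+03]
 [ 0.00000000e+00  0.00000000e+00  0.00000000e+00  1.00000000e+00]]
dict_keys(['pixels', 'K', 'hand_eye'])
[[363.13008211   0.         279.4855488 ]
 [  0.         363.13008211 203.52779903]
 [  0.           0.           1.        ]] [[ 3.33727087e-01 -9.08042777e-01 -2.53149256e-01  1.59774944e+02]
 [ 9.42668681e-01  3.21066140e-01  9.10620221e-02  6.60685099e+02]
 [-1.41055689e-03 -2.69025738e-01  9.63131955e-01  3.83727093e+02]
 [ 0.00000000e+00  0.00000000e+00  0.00000000e+00  1.00000000e+00]]
```

Scene: three tools at about (187,235), (237,215), (290,193); carriers at (212,283), (263,262) (bolted), (297,240); the rack at about (385,215); the regulator at (355,177). All three tools are present. I'll zoom in.

```bash
cat > zoom.py <<'E'
import sys,cv2
src,out,x0,y0,w,h=sys.argv[1],sys.argv[2],*map(int,sys.argv[3:7])
im=cv2.imread(f"pics/{src}.png")[y0:y0+h,x0:x0+w]
s=min(800/w,600/h); cv2.imwrite(f"pics/{out}.png",cv2.resize(im,None,fx=s,fy=s,interpolation=cv2.INTER_CUBIC)); print(s)
E
python3 zoom.py scene0 z1 150 170 180 135; python3 zoom.py scene0 z2 310 140 130 120; python3 zoom.py side0 z3 200 190 200 150;python3 zoom.py side0 z4 140 90 160 130
```

```text
4.444444444444445
5.0
4.0
4.615384615384615
```

```bash
cat > fit.py <<'E'
from h import *
from scipy.optimize import least_squares, linear_sum_assignment
Z={"z1":("scene0",150,170,4.44444),"z2":("scene0",310,140,5.0),"z3":("side0",200,190,4.0),"z4":("side0",140,90,4.61538)}
def un(z,uv):
    s,x,y,k=Z[z]; uv=np.atleast_2d(uv).astype(float); return s,(uv+.5)/k-.5+[x,y]
def place(q,P):
    c,s=np.cos(q[2]),np.sin(q[2]); P=np.atleast_2d(P).astype(float)
    return np.c_[P[:,0]*c-P[:,1]*s+q[0],P[:,0]*s+P[:,1]*c+q[1],P[:,2]]
def fit(obs,q0,assign=False,it=5):
    # obs list (z,model pts,uv)
    q=np.array(q0,float)
    for _ in range(it if assign else 1):
        prs=[]
        for z,M,uv in obs:
            s,u=un(z,uv) if z in Z else (z,np.atleast_2d(uv).astype(float)); M=np.atleast_2d(M).astype(float)
            if assign:
                D=np.linalg.norm(w2px(s,place(q,M))[None]-u[:,None],axis=2)
                i,j=linear_sum_assignment(D); prs.append((s,M[j],u[i]))
            else: prs.append((s,M,u))
        f=lambda q:np.concatenate([(w2px(s,place(q,M))-u).ravel() for s,M,u in prs])
        r=least_squares(f,q,x_scale=[10,10,.1]); q=r.x
    return q,np.round(r.fun.reshape(-1,2),1)
E
cat > m1.py <<'E'
from fit import *
T=[(58,0,3),(0,0,14)]
for n,a,b in [("trowel",[(222,342),(160,286)],[(535,429),(506,495)]),("fork",[(445,267),(393,210)],[(365,285),(322,336)]),("scraper",[(682,158),(625,106)],[(164,149),(125,195)])]:
    p=px2w(*un("z1",a),[3,14]); p2=px2w(*un("z3",b),[3,14]); 
    d=p[0]-p[1]; q,r=fit([("z1",T,a),("z3",T,b)],[p[1][0],p[1][1],np.arctan2(d[1],d[0])])
    print(n,q.round(3),r.tolist(),p.round(0).tolist(),p2.round(0).tolist())
C=[(x,y,38) for x in(-35,35) for y in(-40,40)]; B=[(0,-37,102),(0,37,102)]
for n,t1,b1,t3,b3 in [("L",[(197,513),(268,577),(362,495)],[(222,488),(305,420)],[(625,303),(740,335),(762,270)],[(653,200),(760,225)]),
 ("M",[(427,403),(475,483),(578,432)],[(447,387),(550,343)],[(457,167),(537,217),(600,160)],[(492,75),(572,115)]),
 ("R",[(588,285),(605,357),(718,345)],[(602,255),(713,247)],[(308,88),(353,145),(433,110)],[(345,5),(393,60)])]:
    p=px2w(*un("z1",b1),102); c=p.mean(0); d=p[1]-p[0]
    q,r=fit([("z1",C,t1),("z1",B,b1),("z3",C,t3),("z3",B,b3)],[c[0],c[1],np.arctan2(-d[0],d[1])],True)
    print(n,q.round(3),r.tolist())
G=[(-100,-42,30),(-100,42,30),(-45,0,32),(100,-42,30),(100,42,30)]
# rack
p=px2w(*un("z2",[(258,302),(553,165)]),223);print("posts",p, px2w(*un("z4",[(393,67),(618,183)]),223))
d=p[1]-p[0]
q,r=fit([("z2",[(0,-100,223),(0,100,223)],[(258,302),(553,165)]),("z4",[(0,100,223),(0,-100,223)],[(393,67),(618,183)])],[*p.mean(0)[:2],np.arctan2(-d[0],d[1])]);print("rack",q.round(3),r.tolist())
print(px2w(*un("z2",[(93,112),(187,70),(190,135)]),30), px2w(*un("z4",[(100,518),(183,575),(398,418),(197,495)]),30))
print("tab",px2w(*un("z2",(287,193)),81),px2w(*un("z4",(300,368)),81))
E
python3 m1.py
```

```text
trowel [ 4.17477e+02 -2.82559e+02  4.07000e-01] [[0.0, -0.5], [0.1, -0.5], [0.2, 0.5], [0.5, -0.7]] [[472.0, -260.0, 3.0], [419.0, -283.0, 14.0]] [[472.0, -258.0, 3.0], [415.0, -283.0, 14.0]]
fork [ 4.27054e+02 -1.15376e+02  2.76000e-01] [[0.2, -0.5], [-0.2, -1.2], [0.4, 0.1], [0.7, -0.6]] [[484.0, -101.0, 3.0], [431.0, -116.0, 14.0]] [[482.0, -99.0, 3.0], [425.0, -115.0, 14.0]]
scraper [4.19217e+02 7.25940e+01 3.60000e-01] [[0.3, -0.5], [-0.2, -0.6], [0.4, 0.2], [0.3, -0.4]] [[475.0, 91.0, 3.0], [422.0, 72.0, 14.0]] [[473.0, 94.0, 3.0], [418.0, 72.0, 14.0]]
L [ 6.14861e+02 -2.71049e+02  3.74000e-01] [[-1.3, -1.3], [0.2, 0.3], [0.5, -1.4], [-1.0, 0.9], [1.3, -2.6], [-0.9, -0.9], [0.7, 0.5], [2.3, -2.4], [-0.4, -0.9], [1.4, 1.2]]
M [ 6.21611e+02 -1.21467e+02  4.60000e-02] [[-1.3, -1.6], [-0.8, -0.2], [1.2, -1.2], [-0.4, -0.2], [0.5, -1.8], [-1.2, -2.0], [1.7, -0.4], [1.6, -0.1], [-0.2, -1.9], [1.6, 0.9]]
R [ 5.92838e+02  1.91500e+00 -2.91000e-01] [[-1.2, -3.8], [-0.7, 0.1], [0.9, -1.2], [-0.8, 0.7], [-0.1, -1.1], [-1.4, -2.9], [0.8, 0.1], [2.4, 0.2], [0.3, -2.1], [1.4, -0.2]]
posts [[664.16766439 146.33987617 223.        ]
 [656.82674452 342.48199611 223.        ]] [[652.91335946 344.77347058 223.        ]
 [662.7646546  144.57766118 223.        ]]
rack [6.59336e+02 2.45158e+02 4.60000e-02] [[-0.4, 0.1], [0.3, -0.8], [0.4, -0.3], [0.1, -0.3]]
[[369.7572455  244.00780589  30.        ]
 [364.93677781 322.05355063  30.        ]
 [416.61458157 292.06855361  30.        ]] [[361.79408894 320.40452322  30.        ]
 [367.18375474 239.37532983  30.        ]
 [560.08394846 257.18902058  30.        ]
 [418.86144151 292.96327976  30.        ]]
tab [[520.20244393 290.29215465  81.        ]] [[512.35219223 293.26054665  81.        ]]
```

```bash
cat > p.py <<'E'
import json,os,numpy as np
from scipy.spatial.transform import Rotation as R
F="cmd.json"
def get():
    if os.path.exists(F):
        d=json.load(open(F)); return np.array(d["p"]),R.from_quat(d["q"])
    a=1.194+0.037
    return np.array([224.974,636.4,198.706]),ori(a+np.pi/2)
def put(p,r): json.dump({"p":list(map(float,p)),"q":list(map(float,r.as_quat()))},open(F,"w"))
def ori(yaw,tilt=0):
    # tool x at heading yaw, z down; then tilt about tool y lifts x up
    M=np.array([[np.cos(yaw),np.sin(yaw),0],[np.sin(yaw),-np.cos(yaw),0],[0,0,-1]]).T
    M=np.column_stack([[np.cos(yaw),np.sin(yaw),0],[np.sin(yaw),-np.cos(yaw),0],[0,0,-1]])
    return R.from_matrix(M)*R.from_rotvec([0,tilt,0])
def upd(*rows):
    p,r=get()
    for w in rows:
        w=np.array(w,float); p=p+r.apply(w[3:6]*100); r=r*R.from_rotvec(w[:3]*np.pi)
    put(p,r)
def plan(*way):
    """way: (pos,R) list; prints one row per call"""
    p,r=get()
    for pos,rr in way:
        pos=np.array(pos,float); k=0
        while True:
            s=r.inv().apply(pos-p)/100; t=(r.inv()*rr).as_rotvec()/np.pi
            f=min(1,1/max(1e-9,np.abs(s).max())); s2=s*f
            t2=t if f==1 else R.from_rotvec(t*np.pi*f).as_rotvec()/np.pi
            row=np.round(np.r_[t2,s2],3); n=max(np.linalg.norm(row[3:])*2,np.linalg.norm(row[:3])*180/8.59)
            print([float(v) for v in row],"rows",int(np.ceil(n+.01))); p=p+r.apply(row[3:]*100); r=r*R.from_rotvec(row[:3]*np.pi)
            if f==1: break
        print("->",p.round(1))
def grasp2tcp(g,r): return np.array(g)+r.apply([0,0,19])
E
python3 - <<'E'
from p import *
from h import *
p,r=get();print(p,r.as_quat(),manip.get_obs()["tool_pos"])
# scraper
plan(([400,85,198],ori(.36)))
E
```

```text
[224.974 636.4   198.706] [0.16908198 0.98560199 0.         0.        ] [224.73705665 635.840602   197.68496328]
[0.0, 0.0, 0.168, -0.756, -1.0, 0.002] rows 4
[0.0, 0.0, 0.146, -1.0, -0.418, 0.001] rows 4
[0.0, 0.0, 0.135, -1.0, 0.063, 0.001] rows 3
[0.0, 0.0, 0.152, -1.0, 0.529, 0.001] rows 4
[0.0, 0.0, 0.163, -0.693, 1.0, 0.002] rows 4
[0.0, 0.0, 0.013, -0.009, 0.097, 0.0] rows 1
-> [400.  85. 198.]
```

Request:
step_arm(targets=[[0,0,0.168,-0.756,-1.0,0,1],[0,0,0.168,-0.756,-1.0,0,1],[0,0,0.168,-0.756,-1.0,0,1],[0,0,0.168,-0.756,-1.0,0,1],[0,0,0.168,-0.756,-1.0,0,1]])

```text
time_s: 0.65
tool_pos: [263.2, 516.0, 198.6]
ee_rot: [0.421, 0.907, -0.0, -0.0]
contact_force: [0.6, -0.2, 0.9]
finger_gap: 1.0
```

Request:
step_arm(targets=[[0,0,0.146,-1.0,-0.418,0,1],[0,0,0.146,-1.0,-0.418,0,1],[0,0,0.146,-1.0,-0.418,0,1],[0,0,0.146,-1.0,-0.418,0,1],[0,0,0.146,-1.0,-0.418,0,1]])

```text
time_s: 1.15
tool_pos: [295.7, 414.4, 198.9]
ee_rot: [0.614, 0.789, 0.0, -0.0]
contact_force: [1.0, -0.2, 0.1]
finger_gap: 0.996
```

Run:
```python
from p import *
from h import *
upd([0,0,0.168,-0.756,-1.0,0],[0,0,0.146,-1.0,-0.418,0])
p,r=get();o=manip.get_obs();print(p,r.as_quat(),o["tool_pos"],o["ee_rot"],o["joints"])
```

```text
[295.70528222 413.612899   198.706     ] [0.61558511 0.78807041 0.         0.        ] [295.71329938 414.3940325  198.87977066] [ 6.13919740e-01  7.89368346e-01  3.30353327e-04 -2.41728139e-04] [ 9.01702063e-01 -5.33065899e-02  1.95246185e+00  5.16480865e-04
  1.24178066e+00  6.52772597e-01]
```

Request:
step_arm(targets=[[0,0,0.135,-1.0,0.063,0,1],[0,0,0.135,-1.0,0.063,0,1],[0,0,0.135,-1.0,0.063,0,1],[0,0,0.135,-1.0,0.063,0,1]])

```text
time_s: 1.55
tool_pos: [326.5, 318.5, 198.9]
ee_rot: [0.767, 0.642, 0.0, -0.0]
contact_force: [-1.2, 0.5, 0.5]
finger_gap: 0.998
```

Request:
step_arm(targets=[[0,0,0.152,-1.0,0.529,0,1],[0,0,0.152,-1.0,0.529,0,1],[0,0,0.152,-1.0,0.529,0,1],[0,0,0.152,-1.0,0.529,0,1],[0,0,0.152,-1.0,0.529,0,1]])

```text
time_s: 2.05
tool_pos: [360.4, 211.7, 198.9]
ee_rot: [0.896, 0.444, 0.0, -0.0]
contact_force: [-0.3, -0.0, 0.2]
finger_gap: 1.003
```

Request:
step_arm(targets=[[0,0,0.163,-0.693,1.0,0,1],[0,0,0.163,-0.693,1.0,0,1],[0,0,0.163,-0.693,1.0,0,1],[0,0,0.163,-0.693,1.0,0,1],[0,0,0.163,-0.693,1.0,0,1],[0,0,0.163,-0.693,1.0,0,1]])

```text
time_s: 2.65
tool_pos: [397.1, 95.7, 198.7]
ee_rot: [0.979, 0.202, -0.0, -0.0]
contact_force: [0.1, -0.4, 0.1]
finger_gap: 1.001
```

Run:
```python
from p import *
from h import *
upd([0,0,0.135,-1.0,0.063,0],[0,0,0.152,-1,.529,0],[0,0,.163,-.693,1,0])
p,r=get();o=manip.get_obs();print(p,r.as_quat(),o["tool_pos"],o["ee_rot"],o["joints"])
snap("wrist","w1")
```

```text
[397.06400908  94.32111707 198.706     ] [0.97990538 0.19946289 0.         0.        ] [397.13852305  95.65851183 198.67366176] [ 9.79282326e-01  2.02499519e-01 -1.19352342e-04 -2.35803179e-04] [ 1.74940626e-01 -2.63012758e-01  2.13119080e+00  4.85780909e-04
  1.27366691e+00  1.33777536e+00]
```

The wrist view shows the scraper eye at (312,100), its handle centre at (307,157), the fork eye at (481,167), and the knob's white pointer end at (47,45) with the disc centre at (95,70).

Run:
```python
from p import *
from fit import *
for n,a,q0 in [("scraper",[(312,99.5),(307,157)],[419,72,.36]),("fork",[(481,167),(467.5,221)],[427,-115,.27])]:
    print(n,fit([("w1",[(58,0,3),(0,0,16)],a)],q0))
print(px2w("w1",[(273,206),(331,210)],6), px2w("w1",[(95,70)],32),px2w("w1",[(47,45),(112,85)],66))
```

```text
scraper (array([4.21667244e+02, 7.76133429e+01, 3.22028821e-01]), array([[ 0.1, -0.7],
       [-0.1,  0.7]]))
fork (array([ 4.27698905e+02, -1.08062326e+02,  1.80070206e-01]), array([[ 0.1, -0.2],
       [-0.1,  0.2]]))
[[358.22435869  88.36036454   6.        ]
 [379.07773165  28.6395082    6.        ]] [[419.76161639 291.14006355  32.        ]] [[426.82143061 316.11946937  66.        ]
 [417.83514522 258.83678877  66.        ]]
```

Run:
```python
from p import *
plan(([420.5,75.5,90],ori(.335)),([420.5,75.5,4],ori(.335)))
```

```text
[0.0, 0.0, 0.02, 0.131, 0.244, 1.0] rows 3
[0.0, 0.0, 0.001, 0.012, 0.02, 0.087] rows 1
-> [420.5  75.5  90. ]
[0.0, 0.0, 0.0, 0.0, 0.0, 0.86] rows 2
-> [420.5  75.5   4. ]
```

Request:
step_arm(targets=[[0,0,0.021,0.143,0.264,1.0,1],[0,0,0.021,0.143,0.264,1.0,1],[0,0,0.021,0.143,0.264,1.0,1],[0,0,0.021,0.143,0.264,1.0,1]])

```text
time_s: 3.1
tool_pos: [419.1, 76.2, 97.7]
ee_rot: [0.986, 0.168, -0.002, -0.0]
contact_force: [0.5, 0.1, -0.1]
finger_gap: 0.998
```

Run:
```python
from p import *
from h import *
upd([0,0,.021,.143,.264,1])
p,r=get();o=manip.get_obs();print(p,r.as_quat(),o["tool_pos"],o["ee_rot"])
snap("wrist","w2")
print(w2px("w2",[p,p+[0,0,19]]))
```

```text
[420.54615679  75.61179483  98.706     ] [0.98595073 0.16703638 0.         0.        ] [419.07393712  76.1613713   97.71289156] [ 9.85776518e-01  1.68048716e-01 -2.05465189e-03 -2.51307939e-04]
[[284.30629484 233.28286131]
 [284.74790887 246.83988164]]
```

Wrist view: the scraper stands upright in the image between the fingers, with its eye at (283,115) and handle centre at (282.5,191).

Run:
```python
from p import *
from fit import *
print(fit([("w2",[(58,0,3),(0,0,18)],[(283,115),(282.3,191)])],[419,72,.33]), px2w("w2",[(243,260),(320,260)],6))
```

```text
(array([4.22426646e+02, 7.69203306e+01, 3.28279057e-01]), array([[ 0. , -1.9],
       [-0. ,  2. ]])) [[354.68203421  87.54692201   6.        ]
 [375.89089085  27.18528388   6.        ]]
```

Good. Descend, grip, lift.

Request:
step_arm(targets=[[0,0,0,0.01,-0.01,0.6,1],[0,0,0,0.01,-0.01,0.94,1],[0,0,0,0.01,-0.01,0.94,1],[0,0,0,0.01,-0.01,0.94,1],[0,0,0,0.01,-0.01,0.94,-0.5],[0,0,0,0.01,-0.01,0.94,-1],[0,0,0,0.01,-0.01,0.94,-1],[0,0,0,0.01,-0.01,0.94,-1],[0,0,0,0.01,-0.01,0.94,-1],[0,0,0,0.01,-0.01,0.94,-1]])

```text
time_s: 4.15
tool_pos: [421.2, 76.9, 4.9]
ee_rot: [0.986, 0.167, 0.0, -0.0]
contact_force: [-0.1, 0.3, -0.2]
finger_gap: 0.481
```

Request:
step_arm(targets=[[0,0,0,0,0,0,-1],[0,0,0,0,0,0,-1],[0,0,0,0,0,0,-1],[0,0,0,0,0,0,-1],[0,0,0,0,0,0,-1]])

```text
time_s: 4.65
tool_pos: [421.1, 76.9, 4.6]
ee_rot: [0.986, 0.167, -0.0, 0.0]
contact_force: [0.1, 0.3, 0.9]
finger_gap: 0.021
```

Request:
step_arm(targets=[[0,0,0,0,0,-0.4,-1],[0,0,0,0,0,-1,-1],[0,0,0,0,0,-1,-1]])

```text
time_s: 4.95
tool_pos: [425.5, 77.4, 110.3]
ee_rot: [0.986, 0.167, 0.005, 0.0]
contact_force: [1.4, 0.8, -0.0]
finger_gap: 0.008
```

```bash
cat >> p.py <<'E'
RACK=np.array([659.3,245.2,0]);RY=0.046
def peg(k,s):  # k=1,2,3
    y={1:65,2:0,3:-65}[k]; P=np.array([-7-s*.7071,y,200+s*.7071]); c,sn=np.cos(RY),np.sin(RY)
    return RACK+np.array([P[0]*c-P[1]*sn,P[0]*sn+P[1]*c,P[2]])
def hang(k,s,eye=(58,0,1),tilt=np.pi/4,d=(0,0,0)):
    r=ori(RY,tilt); return peg(k,s)+np.array(d)-r.apply(eye), r
E
python3 - <<'E'
from p import *
from h import *
upd([0,0,0,.01,-.01,.94],[0,0,0,0,0,-1])
p,r=get();o=manip.get_obs();print(p,o["tool_pos"],o["contact_force"],o["finger_gap"])
plan(([440,150,230],ori(RY+.1,.2)),hang(1,85))
snap("wrist","w3")
E
```

```text
[421.16097521  76.88537181 104.706     ] [425.46379781  77.42037577 110.25133102] [ 1.41642828  0.77633078 -0.01637311] 0.0076810214213371
[-0.005, 0.051, 0.048, 0.334, -0.501, -1.0] rows 3
[-0.001, 0.012, 0.012, 0.104, -0.138, -0.24] rows 1
-> [440. 150. 230.]
[-0.011, 0.136, 0.021, 0.905, -1.0, 0.258] rows 3
[-0.004, 0.051, 0.008, 0.248, -0.402, 0.211] rows 2
-> [547.6 305.1 219.8]
```

```bash
python3 zoom.py w3 z5 200 200 160 120
python3 - <<'E'
from h import *
im=manip.get_image("wrist");print({k:(v if k!="pixels" else 0) for k,v in im.items()}); snap("side","s1");o=manip.get_obs();print(o["tool_pos"],w2px("s1",[o["tool_pos"]]))
E
python3 zoom.py s1 z6 180 150 160 120
```

```text
5.0
{'pixels': 0, 'K': array([[363.13008211,   0.        , 279.4855488 ],
       [  0.        , 363.13008211, 203.52779903],
       [  0.        ,   0.        ,   1.        ]]), 'hand_eye': array([[-4.34656700e-04,  9.63448430e-01,  2.67893513e-01,
         6.94259544e+01],
       [ 9.99999891e-01,  3.73777479e-04,  2.78249845e-04,
        -1.54520153e+00],
       [ 1.67946814e-04,  2.67893604e-01, -9.63448488e-01,
        -1.86188716e+02],
       [ 0.00000000e+00,  0.00000000e+00,  0.00000000e+00,
         1.00000000e+00]])}
[421.75194488  76.96443999 105.21917619] [[228.15458156 213.33689343]]
5.0
```

```bash
python3 - <<'E'
from h import *
snap("scene","c1");o=manip.get_obs();t=o["tool_pos"]
snap("wrist","w4")
for dz in (0,10,15,20,25,30):
    P=t+[0,0,dz]; xf=t+np.array([9*np.cos(.33),9*np.sin(.33),dz]); print(dz,w2px("s1",[P]).round(1),w2px("c1",[P]).round(1),w2px("w4",[P,xf]).round(1).tolist())
E
python3 zoom.py c1 z7 220 130 160 120
```

```text
0 [[227.9 214. ]] [[292.2 174.7]] [[282.4, 234.7], [282.6, 219.0]]
10 [[227.6 211.3]] [[292.3 172.6]] [[282.6, 241.5], [282.7, 225.1]]
15 [[227.4 210. ]] [[292.4 171.5]] [[282.7, 245.2], [282.8, 228.3]]
20 [[227.2 208.6]] [[292.4 170.4]] [[282.7, 249.0], [282.9, 231.8]]
25 [[227.1 207.2]] [[292.5 169.3]] [[282.8, 253.1], [283.0, 235.4]]
30 [[226.9 205.9]] [[292.6 168.2]] [[282.9, 257.4], [283.1, 239.3]]
5.0
```

The fingers shut on nothing. All three views put the visible fingertips roughly 20–35 mm behind the reported TCP, so they closed above the 18 mm handle. I'll open and go down in steps, checking by image and force.

Request:
step_arm(targets=[[0,0,0,0,0,0.2,0],[0,0,0,0,0,0.5,0],[0,0,0,0,0,0.9,0],[0,0,0,0,0,0.9,0],[0,0,0,0,0,1.0,0],[0,0,0,0,0,1.0,0]])

```text
time_s: 5.8
tool_pos: [420.7, 76.8, 4.2]
ee_rot: [0.986, 0.167, -0.001, -0.0]
contact_force: [-0.7, 0.7, 0.8]
finger_gap: 0.499
```

```bash
python3 - <<'E'
from p import *
from h import *
upd([0,0,0,0,0,1])
p,r=get();o=manip.get_obs();print(p,o["tool_pos"],o["contact_force"],o["finger_gap"])
snap("side","s2")
E
python3 zoom.py s2 z8 180 170 100 75
```

```text
[421.16097521  76.88537181   4.706     ] [420.67922251  76.82312515   4.21746241] [-0.71649393  0.66295105  0.77362362] 0.49874853647347944
8.0
```

Run:
```python
from h import *
t=np.array([420.7,76.8,4.2])
for dz in (-4,0,10,20,30,40): print(dz,((w2px("s2",[t+[0,0,dz]])-[180,170])*8).round(0))
y=np.array([np.sin(.33),-np.cos(.33),0])
for dz in (0,20): print([((w2px("s2",[t+s*24*y+[0,0,dz]])-[180,170])*8).round(0).tolist() for s in(-1,1)])
print(((w2px("s2",[[421.5,76,0],[421.5,76,18],[476,94,3]])-[180,170])*8).round(0))
p=px2w("s2",[(180+318/8,170+468/8),(180+455/8,170+515/8)],4);print(p)
```

```text
-4 [[408. 562.]]
0 [[407. 554.]]
10 [[405. 535.]]
20 [[402. 515.]]
30 [[400. 495.]]
40 [[398. 475.]]
[[[348.0, 533.0]], [[466.0, 576.0]]]
[[[343.0, 494.0]], [[462.0, 537.0]]]
[[411. 562.]
 [407. 527.]
 [492. 452.]]
[[426.36279046 131.97051199   4.        ]
 [445.29736247  79.13211358   4.        ]]
```

Request:
step_arm(targets=[[0,0,0,0,0,0.07,0],[0,0,0,0,0,0.14,0],[0,0,0,0,0,0.14,0]])

```text
time_s: 6.15
tool_pos: [420.7, 76.8, -9.7]
ee_rot: [0.986, 0.167, -0.0, -0.0]
contact_force: [-1.0, -0.3, -0.3]
finger_gap: 0.503
```

```bash
python3 - <<'E'
from p import *
from h import *
upd([0,0,0,0,0,.14])
p,r=get();o=manip.get_obs();print(p,o["tool_pos"],o["contact_force"],o["finger_gap"])
snap("side","s3")
snap("scene","c3")
E
python3 zoom.py s3 z8 180 170 100 75
python3 zoom.py c3 z9 240 140 100 75
```

```text
[421.16097521  76.88537181  -9.294     ] [420.69047266  76.82523272  -9.71777841] [-0.9682164  -0.32498915 -0.27397238] 0.5029768302380385
8.0
8.0
```

Request:
step_arm(targets=[[0,0,0,0,0,0.05,0],[0,0,0,0,0,0.09,0],[0,0,0,0,0,0.09,0]])

```text
time_s: 6.55
tool_pos: [420.5, 76.8, -19.0]
ee_rot: [0.986, 0.167, -0.001, -0.0]
contact_force: [0.3, 0.6, -1.0]
finger_gap: 0.499
```

Request:
step_arm(targets=[[0,0,0,0,0,0.02,0],[0,0,0,0,0,0.04,0],[0,0,0,0,0,0.04,0]])

```text
time_s: 6.85
tool_pos: [420.9, 76.9, -22.6]
ee_rot: [0.986, 0.167, -0.0, -0.0]
contact_force: [0.5, 0.3, 1.0]
finger_gap: 0.503
```

```bash
python3 - <<'E'
from p import *
from h import *
upd([0,0,0,0,0,.13])
p,r=get();o=manip.get_obs();print(p,o["tool_pos"],o["contact_force"],o["finger_gap"])
snap("side","s3")
E
python3 zoom.py s3 z8 180 170 100 75
```

```text
[421.16097521  76.88537181 -22.294     ] [420.88007914  76.85033291 -22.5643135 ] [0.52018285 0.26716286 1.04961388] 0.5026982524781696
8.0
```

Request:
step_arm(targets=[[0,0,0,0,0,0.03,-0.5],[0,0,0,0,0,0.03,-1],[0,0,0,0,0,0.03,-1],[0,0,0,0,0,0.03,-1],[0,0,0,0,0,0.03,-1],[0,0,0,0,0,0.03,-1],[0,0,0,0,0,0.03,-1]])

```text
time_s: 7.6
tool_pos: [421.2, 76.9, -25.3]
ee_rot: [0.986, 0.167, 0.0, 0.0]
contact_force: [0.2, -0.4, -0.9]
finger_gap: 0.175
```

Request:
step_arm(targets=[[0,0,0,0,0,-0.3,-1],[0,0,0,0,0,-0.8,-1],[0,0,0,0,0,-1,-1],[0,0,0,0,0,-1,-1],[0,0,0,0,0,-1,-1]])

```text
time_s: 8.1
tool_pos: [420.8, 76.9, 74.3]
ee_rot: [0.986, 0.167, 0.0, -0.0]
contact_force: [-0.2, -0.3, -1.1]
finger_gap: 0.176
```

```bash
python3 - <<'E'
from p import *
from h import *
upd([0,0,0,0,0,.03],[0,0,0,0,0,-1])
p,r=get();o=manip.get_obs();print(p,o["tool_pos"],o["contact_force"],o["finger_gap"])
snap("wrist","w5")
T=lambda P:o["tool_pos"]+R.from_quat(o["ee_rot"]).apply(P)
print(w2px("w5",[T([58,0,z]) for z in (0,-28)]+[T([58,20,-28]),T([58,-20,-28]),T([78,0,-28]),T([38,0,-28])]).round(1))
E
python3 zoom.py w5 z10 200 60 160 120
```

```text
[421.16097521  76.88537181  74.706     ] [420.81670827  76.86174606  74.26419811] [-0.22578275 -0.27132292 -1.13598673] 0.17621839842225778
[[282.6 126.2]
 [283.2 130.3]
 [329.9 130.2]
 [236.5 130.3]
 [283.3  81. ]
 [283.1 176.2]]
5.0
```

Run:
```python
from p import *
plan(([440,150,220],ori(RY+.1,.2)),hang(1,85,eye=(59,-1,-28)))
```

```text
[-0.004, 0.044, 0.041, 0.288, -0.432, -1.0] rows 3
[-0.002, 0.019, 0.019, 0.166, -0.21, -0.435] rows 2
-> [440. 150. 220.]
[-0.011, 0.132, 0.02, 1.0, -0.952, 0.356] rows 3
[-0.004, 0.055, 0.009, 0.299, -0.426, 0.283] rows 2
-> [567.4 305.  198.6]
```

Request:
step_arm(targets=[[-0.004,0.044,0.041,0.288,-0.432,-1.0,-1],[-0.004,0.044,0.041,0.288,-0.432,-1.0,-1],[-0.004,0.044,0.041,0.288,-0.432,-1.0,-1],[-0.004,0.044,0.041,0.288,-0.432,-1.0,-1]])

```text
time_s: 8.55
tool_pos: [434.8, 128.0, 175.2]
ee_rot: [0.992, 0.104, 0.07, -0.005]
contact_force: [0.2, 0.1, -1.3]
finger_gap: 0.17
```

Request:
step_arm(targets=[[-0.002,0.019,0.019,0.166,-0.21,-0.435,-1],[-0.002,0.019,0.019,0.166,-0.21,-0.435,-1],[-0.002,0.019,0.019,0.166,-0.21,-0.435,-1]])

```text
time_s: 8.85
tool_pos: [439.1, 149.6, 218.1]
ee_rot: [0.993, 0.074, 0.097, -0.007]
contact_force: [0.7, 0.3, -1.2]
finger_gap: 0.173
```

Request:
step_arm(targets=[[-0.011,0.132,0.02,1.0,-0.952,0.356,-1],[-0.011,0.132,0.02,1.0,-0.952,0.356,-1],[-0.011,0.132,0.02,1.0,-0.952,0.356,-1],[-0.011,0.132,0.02,1.0,-0.952,0.356,-1]])

```text
time_s: 9.25
tool_pos: [527.4, 259.1, 197.8]
ee_rot: [0.953, 0.039, 0.299, -0.006]
contact_force: [0.1, -0.6, -2.2]
finger_gap: 0.172
```

Request:
step_arm(targets=[[-0.004,0.055,0.009,0.299,-0.426,0.283,-1],[-0.004,0.055,0.009,0.299,-0.426,0.283,-1],[-0.004,0.055,0.009,0.299,-0.426,0.283,-1],[-0.004,0.055,0.009,0.299,-0.426,0.283,-1]])

```text
time_s: 9.65
tool_pos: [577.2, 278.8, 216.7]
ee_rot: [0.934, 0.04, 0.355, -0.025]
contact_force: [0.0, -0.7, -2.0]
finger_gap: 0.17
```

```bash
python3 - <<'E'
from p import *
from h import *
upd([-0.004, 0.044, 0.041, 0.288, -0.432, -1.0],[-0.002, 0.019, 0.019, 0.166, -0.21, -0.435],[-0.011, 0.132, 0.02, 1.0, -0.952, 0.356],[-0.004, 0.055, 0.009, 0.299, -0.426, 0.283])
p,r=get();o=manip.get_obs();print(p,r.as_quat(),o["tool_pos"],o["ee_rot"],o["joints"],o["contact_force"],o["finger_gap"])
for n in ("wrist","side","scene"):
    snap(n,n+"6")
    print(n,w2px(n+"6",[peg(k,s) for k in (1,2,3) for s in (0,50)]).round(0).tolist())
E
python3 zoom.py side6 z11 180 60 160 120
python3 zoom.py scene6 z12 320 140 160 120
```

```text
[567.43772962 305.04721749 198.63503506] [ 0.92344514  0.02085215  0.38304108 -0.00968489] [577.21030947 278.80372405 216.67364664] [ 0.9335571   0.03980593  0.35531651 -0.02523501] [ 0.59424355 -0.18859334  2.22266735 -0.65135115  0.53257733  2.55134324] [ 0.02182686 -0.67263504 -1.95167761] 0.16989932081336753
wrist [[247.0, 141.0], [235.0, 155.0], [343.0, 143.0], [354.0, 158.0], [441.0, 146.0], [477.0, 162.0]]
side [[232.0, 116.0], [222.0, 110.0], [247.0, 124.0], [238.0, 119.0], [263.0, 132.0], [254.0, 127.0]]
scene [[407.0, 180.0], [402.0, 163.0], [388.0, 189.0], [383.0, 172.0], [369.0, 198.0], [363.0, 181.0]]
5.0
5.0
```

Joint 6 is at its range end in this pose. The wrist view shows the scraper eye at (280,128), peg2's tip at (345,145) and peg3's at (465,150). I'll swing the tool heading towards the arm's own bearing, which relieves joint 6 and still fits the peg.

```bash
cat >> p.py <<'E'
def hang(k,s,eye=(58,0,1),tilt=.7,yaw=.4,d=(0,0,0)):
    r=ori(yaw,tilt); return peg(k,s)+np.array(d)-r.apply(eye), r
def sync():
    from plant import manip
    o=manip.get_obs(); put(o["tool_pos"],R.from_quat(o["ee_rot"])); return o
E
python3 - <<'E'
from p import *
from h import *
o=sync()
plan(hang(1,85,eye=(59,-1,-28)))
E
```

```text
[0.059, -0.011, -0.078, -0.209, -0.166, 0.06] rows 3
-> [564.7 295.6 200.6]
```

Request:
step_arm(targets=[[0.059,-0.011,-0.078,-0.209,-0.166,0.06,-1],[0.059,-0.011,-0.078,-0.209,-0.166,0.06,-1],[0.059,-0.011,-0.078,-0.209,-0.166,0.06,-1],[0.059,-0.011,-0.078,-0.209,-0.166,0.06,-1],[0.059,-0.011,-0.078,-0.209,-0.166,0.06,-1]])

```text
time_s: 10.3
tool_pos: [565.2, 295.4, 201.5]
ee_rot: [0.92, 0.187, 0.337, -0.068]
contact_force: [-0.2, 0.1, -0.4]
finger_gap: 0.172
```

Run:
```python
from p import *
from h import *
upd([0.059, -0.011, -0.078, -0.209, -0.166, 0.06])
p,r=get();o=manip.get_obs();print(p,r.as_quat(),o["tool_pos"],o["ee_rot"],o["joints"])
```

```text
[564.71904413 295.56479251 200.63107461] [ 0.92063068  0.18702333  0.33596872 -0.06772326] [565.23329638 295.35101863 201.47003525] [ 0.92047886  0.18662727  0.3365514  -0.06798597] [ 0.46936124 -0.21666287  2.26157588 -0.11627572  0.39934725  1.73081238]
```

```bash
python3 - <<'E'
from p import *
from h import *
for n in ("wrist","scene","side"):
    snap(n,n+"7")
    print(n,w2px(n+"7",[peg(k,s) for k in (1,2,3) for s in (0,50,85)]).round(0).tolist())
plan(hang(1,22,eye=(59,-1,-28)))
E
python3 zoom.py wrist7 z11 200 60 160 120
python3 zoom.py scene7 z12 350 120 120 90
```

```text
wrist [[312.0, 114.0], [296.0, 122.0], [280.0, 130.0], [412.0, 143.0], [421.0, 159.0], [431.0, 176.0], [521.0, 175.0], [560.0, 201.0], [604.0, 229.0]]
scene [[407.0, 180.0], [402.0, 163.0], [398.0, 151.0], [388.0, 189.0], [383.0, 172.0], [379.0, 160.0], [369.0, 198.0], [363.0, 181.0], [359.0, 169.0]]
side [[232.0, 116.0], [222.0, 110.0], [215.0, 107.0], [247.0, 124.0], [238.0, 119.0], [231.0, 115.0], [263.0, 132.0], [254.0, 127.0], [247.0, 124.0]]
[0.0, 0.0, 0.0, 0.033, 0.154, 0.61] rows 2
-> [609.2 297.6 156.1]
5.0
6.666666666666667
```

```bash
python3 zoom.py wrist7 z11 230 40 160 120;python3 zoom.py wrist7 z13 390 100 160 120
```

```text
5.0
5.0
```

```bash
cat > rk.py <<'E'
from fit import *
tip=lambda y:(-7-35.36,y,235.36)
W=[("wrist7",[(0,100,223),tip(65),tip(0),tip(-65)],[(259,60),(292.7,112),(416,147.5),(550.5,188)])]
Fx=[("scene0",[(0,-100,223),(0,100,223),tip(0),tip(-65)],[(361.2,200),(420.3,172.6),(383.8,173.6),(365,176)]),("side0",[(0,100,223),(0,-100,223)],[(225,104.3),(273.8,129.4)]),
 ("scene7",[tip(65),tip(0)],[(403.4,165),(384,173.2)])]
Fx[0]=("scene0",[(0,-100,223),(0,100,223)],[(361.2,200),(420.3,172.6)])
for nm,ob in (("w",W),("f",Fx),("all",W+Fx)):
    f=lambda q:np.concatenate([(w2px(s,place(q[:3],np.array(M)+[0,0,q[3]]))-np.array(u)).ravel() for s,M,u in ob])
    r=least_squares(f,[659,245,.046,0],x_scale=[10,10,.1,5]);print(nm,r.x.round(3),r.fun.reshape(-1,2).round(1).tolist())
E
python3 rk.py
```

```text
w [ 6.64941e+02  2.49885e+02  5.80000e-02 -9.31000e-01] [[1.0, -1.3], [-0.4, 1.3], [-0.8, 0.8], [0.4, -0.9]]
f [ 6.60979e+02  2.47320e+02  3.70000e-02 -3.36000e+00] [[0.2, 0.8], [1.1, 0.3], [0.4, -0.1], [-0.5, 0.2], [-0.8, -0.7], [-0.5, -0.4]]
all [ 6.64708e+02  2.49675e+02  5.50000e-02 -9.43000e-01] [[1.3, -1.3], [-0.3, 1.5], [-0.8, 1.3], [0.5, -0.1], [2.4, 1.4], [2.4, -0.0], [0.3, -1.3], [0.3, -1.7], [0.4, -0.9], [1.0, -0.2]]
```

```bash
sed -i 's/^RACK=.*/RACK=np.array([664.2,249.3,-1.]);RY=0.054/' p.py
python3 - <<'E'
from p import *
from h import *
e=(59,-1,-28)
p,r=get();q,_=hang(1,60,eye=e);print(w2px("wrist7",[peg(1,0),peg(1,50),peg(1,85)]))
plan(hang(1,60,eye=e),hang(1,20,eye=e))
E
```

```text
[[308.45543666 107.88809014]
 [292.67746343 114.34313707]
 [276.18700388 121.0896747 ]]
[0.0, 0.0, 0.0, 0.049, 0.044, 0.285] rows 1
-> [586.8 300.1 182. ]
[0.0, 0.0, 0.0, 0.021, 0.096, 0.387] rows 1
-> [615.  301.6 153.7]
```

Request:
step_arm(targets=[[0,0,0,0.049,0.044,0.285,-1],[0,0,0,0.049,0.044,0.285,-1],[0,0,0,0.049,0.044,0.285,-1]])

```text
time_s: 10.75
tool_pos: [586.3, 301.0, 181.2]
ee_rot: [0.921, 0.188, 0.335, -0.068]
contact_force: [-0.3, -0.5, -0.2]
finger_gap: 0.17
```

```bash
python3 - <<'E'
from p import *
from h import *
upd([0, 0, 0, 0.049, 0.044, 0.285])
p,r=get();o=manip.get_obs();print(p,o["tool_pos"])
snap("wrist","w8")
plan(hang(1,20,eye=(59,-1,-28)))
E
python3 zoom.py w8 z11 200 40 160 120
```

```text
[586.79381692 300.11271703 181.98594686] [586.29055374 301.01387654 181.15555599]
[0.0, 0.0, 0.0, 0.021, 0.096, 0.387] rows 1
-> [615.  301.6 153.7]
5.0
```

The peg tip is inside the ring, at (288,122) in the full image against the hole centre at (280,128). I'll slide on.

Request:
step_arm(targets=[[0,0,0,0.005,0.025,0.1,-1],[0,0,0,0.01,0.05,0.2,-1],[0,0,0,0.015,0.075,0.3,-1],[0,0,0,0.021,0.096,0.387,-1],[0,0,0,0.021,0.096,0.387,-1]])

```text
time_s: 11.3
tool_pos: [615.3, 302.0, 152.1]
ee_rot: [0.921, 0.188, 0.335, -0.068]
contact_force: [-0.1, 0.6, -2.4]
finger_gap: 0.167
```

```bash
python3 - <<'E'
from p import *
from h import *
upd([0, 0, 0, 0.021, 0.096, 0.387])
p,r=get();o=manip.get_obs();print(p,o["tool_pos"],o["contact_force"])
snap("wrist","w8")
E
python3 zoom.py w8 z11 200 40 160 120
```

```text
[614.97526147 301.5890353  153.73905912] [615.25701903 302.01647808 152.07382437] [-0.07805511  0.63232252 -2.39567885]
5.0
```

Request:
step_arm(targets=[[0,0,0,0,0,0,-0.1],[0,0,0,0,0,0,-0.1],[0,0,0,0,0,0,-0.1],[0,0,0,0,0,0,-0.1],[0,0,0,0,0,0,-0.1],[0,0,0,0,0,0,-0.1]])

```text
time_s: 11.95
tool_pos: [615.2, 302.6, 154.3]
ee_rot: [0.92, 0.188, 0.337, -0.068]
contact_force: [-0.3, 0.2, 0.1]
finger_gap: 0.45
```

Request:
step_arm(targets=[[0,0,0,0,0,-0.2,-0.1],[0,0,0,0,0,-0.5,-0.1],[0,0,0,0,0,-1,-0.1],[0,0,0,0,0,-1,-0.1]])

```text
time_s: 12.35
tool_pos: [557.0, 278.2, 239.2]
ee_rot: [0.918, 0.188, 0.342, -0.069]
contact_force: [0.4, 0.2, 1.3]
finger_gap: 0.451
```

```bash
python3 - <<'E'
from p import *
from h import *
upd([0, 0, 0, 0,0,-1])
p,r=get();o=manip.get_obs();print(p,o["tool_pos"],o["contact_force"])
snap("wrist","w9");snap("scene","scene9")
E
python3 zoom.py scene9 z11 320 120 160 120
```

```text
[555.6478056  276.55261449 230.24677515] [556.96667548 278.20983013 239.18085606] [0.41397249 0.18814047 1.26902495]
5.0
```

Run:
```python
from p import *
plan(([470,130,200],ori(.3,.2)),([420,-108,90],ori(.2)))
```

```text
[-0.011, -0.129, 0.024, -1.0, 0.822, -0.521] rows 3
[-0.003, -0.03, 0.005, -0.249, 0.214, -0.016] rows 1
-> [470. 130. 200.]
[-0.001, -0.03, 0.015, -0.648, 1.0, 0.398] rows 3
[-0.002, -0.029, 0.015, -0.546, 1.0, 0.446] rows 3
[0.0, -0.005, 0.002, -0.07, 0.158, 0.077] rows 1
-> [ 420. -108.   90.]
```

Request:
step_arm(targets=[[-0.011,-0.129,0.024,-1.0,0.822,-0.521,0.5],[-0.011,-0.129,0.024,-1.0,0.822,-0.521,0.5],[-0.011,-0.129,0.024,-1.0,0.822,-0.521,0.5],[-0.011,-0.129,0.024,-1.0,0.822,-0.521,0.5]])

```text
time_s: 12.85
tool_pos: [487.2, 156.4, 204.5]
ee_rot: [0.977, 0.156, 0.142, -0.025]
contact_force: [-0.0, 1.0, 0.4]
finger_gap: 0.751
```

Request:
step_arm(targets=[[-0.003,-0.03,0.005,-0.249,0.214,-0.016,0.5],[-0.003,-0.03,0.005,-0.249,0.214,-0.016,0.5]])

```text
time_s: 13.05
tool_pos: [470.4, 129.8, 198.0]
ee_rot: [0.984, 0.149, 0.097, -0.014]
contact_force: [0.3, -0.2, -0.6]
finger_gap: 0.75
```

Request:
step_arm(targets=[[-0.001,-0.03,0.015,-0.648,1.0,0.398,0.5],[-0.001,-0.03,0.015,-0.648,1.0,0.398,0.5],[-0.001,-0.03,0.015,-0.648,1.0,0.398,0.5],[-0.001,-0.03,0.015,-0.648,1.0,0.398,0.5]])

```text
time_s: 13.45
tool_pos: [445.2, 17.5, 144.8]
ee_rot: [0.991, 0.126, 0.05, -0.009]
contact_force: [0.8, -0.2, -0.9]
finger_gap: 0.748
```

Request:
step_arm(targets=[[-0.002,-0.029,0.015,-0.546,1.0,0.446,0.5],[-0.002,-0.029,0.015,-0.546,1.0,0.446,0.5],[-0.002,-0.029,0.015,-0.546,1.0,0.446,0.5],[-0.002,-0.029,0.015,-0.546,1.0,0.446,0.5]])

```text
time_s: 13.85
tool_pos: [423.9, -90.7, 96.1]
ee_rot: [0.995, 0.103, 0.007, -0.001]
contact_force: [0.1, -0.0, 0.7]
finger_gap: 0.751
```

Request:
step_arm(targets=[[0,-0.005,0.002,-0.07,0.158,0.077,0.5],[0,-0.005,0.002,-0.07,0.158,0.077,0.5],[0,-0.005,0.002,-0.07,0.158,0.077,0.5]])

```text
time_s: 14.15
tool_pos: [422.1, -106.0, 90.6]
ee_rot: [0.995, 0.101, 0.001, 0.0]
contact_force: [-0.2, 0.0, -0.2]
finger_gap: 0.752
```

Run:
```python
from p import *
from h import *
upd([-0.011, -0.129, 0.024, -1.0, 0.822, -0.521],[-0.003, -0.03, 0.005, -0.249, 0.214, -0.016],[-0.001, -0.03, 0.015, -0.648, 1.0, 0.398],[-0.002, -0.029, 0.015, -0.546, 1.0, 0.446],[0, -0.005, 0.002, -0.07, 0.158, 0.077])
p,r=get();o=manip.get_obs();print(p,o["tool_pos"],r.as_quat(),o["ee_rot"],o["joints"])
snap("wrist","w10")
```

```text
[ 420.02252937 -107.96726744   90.0004319 ] [ 422.1443554  -106.02965508   90.62706232] [ 9.95001403e-01  9.98580215e-02 -7.52265057e-04  1.30712798e-04] [9.94877939e-01 1.01082231e-01 5.17369896e-04 2.21670842e-05] [-3.03638724e-01 -1.01694388e-01  2.20826718e+00  4.26886186e-04
  1.03405136e+00  1.06442914e+00]
```

Fork: eye at (287,111), handle centre at (290,190). The trowel is at the right, eye at (489,171).

Run:
```python
from p import *
from fit import *
sync()
q,r=fit([("w10",[(58,0,3),(0,0,18)],[(287,111),(290,190)])],[427,-110,.2]);print(q,r)
print(w2px("w10",px2w("w10",(287,111),3)))
# y-bias: fingers centre vs model
plan(([q[0],q[1],-25],ori(q[2])))
```

```text
[ 4.29657397e+02 -1.10685474e+02  2.41913943e-01] [[-0.1 -1.5]
 [ 0.1  1.6]]
[[287. 111.]]
[0.0, -0.0, -0.011, 0.055, 0.052, 1.0] rows 3
[0.0, -0.0, -0.001, 0.008, 0.008, 0.158] rows 1
-> [ 429.6 -110.7  -25. ]
```

Request:
step_arm(targets=[[0,0,-0.012,0.063,0.06,0.5,0.5],[0,0,-0.012,0.063,0.06,0.9,0.3],[0,0,-0.012,0.063,0.06,1.0,0],[0,0,-0.012,0.063,0.06,1.0,0],[0,0,-0.012,0.063,0.06,1.0,0]])

```text
time_s: 14.7
tool_pos: [429.8, -112.0, -8.4]
ee_rot: [0.993, 0.12, 0.001, 0.001]
contact_force: [-0.1, 0.2, 0.4]
finger_gap: 0.501
```

Request:
step_arm(targets=[[0,0,0,0,0,0.08,0],[0,0,0,0,0,0.15,0],[0,0,0,0,0,0.15,0],[0,0,0,0,0,0.15,-1],[0,0,0,0,0,0.15,-1],[0,0,0,0,0,0.15,-1],[0,0,0,0,0,0.15,-1],[0,0,0,0,0,0.15,-1],[0,0,0,0,0,0.15,-1],[0,0,0,0,0,0.15,-1]])

```text
time_s: 15.7
tool_pos: [428.6, -112.2, -24.7]
ee_rot: [0.993, 0.12, -0.0, 0.0]
contact_force: [-0.4, 0.2, 2.2]
finger_gap: 0.172
```

Gripped. Lift and inspect.

Request:
step_arm(targets=[[0,0,0,0,0,-0.3,-1],[0,0,0,0,0,-0.8,-1],[0,0,0,0,0,-1,-1],[0,0,0,0,0,-1,-1],[0,0,0,0,0,-1,-1]])

```text
time_s: 16.2
tool_pos: [428.0, -111.8, 74.6]
ee_rot: [0.993, 0.12, -0.0, 0.0]
contact_force: [0.1, 0.2, -2.3]
finger_gap: 0.17
```

```bash
cat > eye.py <<'E'
import sys
from p import *
from h import *
def eyefit(fn,u,v,w):
    # u,v ring centre px, w ring outer width px; returns eye in tool frame
    p,K,W=load(fn); o=manip.get_obs()
    im=manip.get_image("wrist"); H=np.array(im["hand_eye"])
    from scipy.optimize import least_squares
    def proj(P):
        q=(np.atleast_2d(P)-H[:3,3])@H[:3,:3]; q=q*[1,-1,-1]@K.T; return q[:,:2]/q[:,2:]
    def f(e):
        c=proj(e)[0]; a=proj([e+np.array([0,20,0]),e-np.array([0,20,0])]); return [c[0]-u,c[1]-v,a[0,0]-a[1,0]-w]
    return least_squares(f,[58,0,-28.]).x
E
python3 - <<'E'
from p import *
from h import *
from eye import eyefit
o=sync();print(get()[0],o["finger_gap"],o["contact_force"])
snap("wrist","w11"); print("scraper was",eyefit("w5",280,128,93))
E
python3 zoom.py w11 z10 200 60 160 120
```

```text
[ 428.01222441 -111.79747215   74.55940038] 0.16978091655655872 [ 0.13283938  0.24089944 -2.29559848]
scraper was [ 58.72662253  -1.40567681 -27.01057294]
5.0
```

Run:
```python
from p import *
e=(59,-1.3,-28)
plan(([450,40,210],ori(.17,.35)),hang(3,80,eye=e,yaw=.17))
```

```text
[-0.003, 0.078, 0.015, 0.403, -1.0, -0.953] rows 3
[-0.001, 0.034, 0.007, 0.243, -0.428, -0.355] rows 2
-> [450.  40. 210.]
[0.0, 0.082, 0.0, 1.0, -0.827, 0.475] rows 3
[0.0, 0.029, 0.0, 0.295, -0.289, 0.25] rows 1
-> [577.8 175.1 196.1]
```

Request:
step_arm(targets=[[-0.003,0.078,0.015,0.403,-1.0,-0.953,-1],[-0.003,0.078,0.015,0.403,-1.0,-0.953,-1],[-0.003,0.078,0.015,0.403,-1.0,-0.953,-1],[-0.003,0.078,0.015,0.403,-1.0,-0.953,-1]])

```text
time_s: 16.7
tool_pos: [445.3, -2.6, 172.6]
ee_rot: [0.987, 0.097, 0.124, -0.01]
contact_force: [0.4, 0.6, -1.3]
finger_gap: 0.165
```

Request:
step_arm(targets=[[-0.001,0.034,0.007,0.243,-0.428,-0.355,-1],[-0.001,0.034,0.007,0.243,-0.428,-0.355,-1],[-0.001,0.034,0.007,0.243,-0.428,-0.355,-1]])

```text
time_s: 17.0
tool_pos: [450.1, 40.3, 209.7]
ee_rot: [0.981, 0.085, 0.174, -0.015]
contact_force: [0.2, -0.1, -0.8]
finger_gap: 0.168
```

Request:
step_arm(targets=[[0,0.082,0,1.0,-0.827,0.475,-1],[0,0.082,0,1.0,-0.827,0.475,-1],[0,0.082,0,1.0,-0.827,0.475,-1],[0,0.082,0,1.0,-0.827,0.475,-1]])

```text
time_s: 17.4
tool_pos: [544.6, 141.0, 194.9]
ee_rot: [0.952, 0.083, 0.295, -0.025]
contact_force: [0.8, -1.0, -1.2]
finger_gap: 0.169
```

Request:
step_arm(targets=[[0,0.029,0,0.295,-0.289,0.25,-1],[0,0.029,0,0.295,-0.289,0.25,-1],[0,0.029,0,0.295,-0.289,0.25,-1],[0,0.029,0,0.295,-0.289,0.25,-1]])

```text
time_s: 17.8
tool_pos: [577.5, 173.3, 195.3]
ee_rot: [0.937, 0.079, 0.34, -0.028]
contact_force: [-0.3, -0.8, -1.6]
finger_gap: 0.172
```

Run:
```python
from p import *
from h import *
o=sync();print(o["tool_pos"],o["joints"],o["finger_gap"])
snap("wrist","w12");print(w2px("w12",[peg(3,s) for s in (0,50,80)]))
plan(hang(3,58,eye=(59,-1.3,-28),yaw=.17),hang(3,20,eye=(59,-1.3,-28),yaw=.17))
```

```text
[577.4999636 173.3468315 195.2599856] [ 0.30689435 -0.28437607  2.32262991 -0.22164674  0.42035454  1.87900158] 0.17218349093868407
[[287.48050249 106.78063573]
 [281.59800271 116.62416911]
 [276.35840671 125.39189372]]
[0.001, 0.001, -0.0, 0.029, 0.001, 0.215] rows 1
-> [593.3 175.9 180.6]
[-0.0, -0.0, -0.0, 0.03, 0.031, 0.378] rows 1
-> [620.1 177.4 153.7]
```

Peg3's tip at (283,113) is inside the fork's ring, centre (280,127). I'll thread it and release.

Request:
step_arm(targets=[[0,0,0,0.029,0,0.215,-1],[0,0,0,0.029,0,0.215,-1],[0,0,0,0.04,0.01,0.35,-1],[0,0,0,0.05,0.02,0.48,-1],[0,0,0,0.06,0.03,0.593,-1],[0,0,0,0.06,0.03,0.593,-1],[0,0,0,0.06,0.03,0.593,-1]])

```text
time_s: 18.55
tool_pos: [620.7, 178.7, 155.3]
ee_rot: [0.936, 0.08, 0.342, -0.029]
contact_force: [0.3, 0.5, -0.6]
finger_gap: 0.166
```

Run:
```python
from p import *
from h import *
o=sync();print(o["tool_pos"],o["contact_force"],o["finger_gap"])
snap("wrist","w13")
```

```text
[620.72361737 178.71318802 155.28186374] [ 0.3494377   0.517146   -0.64141154] 0.16620183793990478
```

Threaded. Release and back out.

Request:
step_arm(targets=[[0,0,0,0,0,0,-0.1],[0,0,0,0,0,0,-0.1],[0,0,0,0,0,0,-0.1],[0,0,0,0,0,0,-0.1],[0,0,0,0,0,0,-0.1],[0,0,0,0,0,0,-0.1]])

```text
time_s: 19.2
tool_pos: [620.9, 179.2, 155.3]
ee_rot: [0.936, 0.08, 0.342, -0.029]
contact_force: [0.8, 0.8, -1.2]
finger_gap: 0.448
```

Request:
step_arm(targets=[[0,0,0,0,0,-0.2,-0.1],[0,0,0,0,0,-0.5,-0.1],[0,0,0,0,0,-1,-0.1],[0,0,0,0,0,-1,-0.1]])

```text
time_s: 19.6
tool_pos: [558.5, 169.2, 240.5]
ee_rot: [0.934, 0.08, 0.348, -0.03]
contact_force: [0.3, 0.5, 1.7]
finger_gap: 0.451
```

Run:
```python
from p import *
from h import *
o=sync();print(o["tool_pos"],o["contact_force"],o["finger_gap"])
snap("wrist","w14")
plan(([450,20,200],ori(.25,.2)),([410,-270,90],ori(.4)))
```

```text
[558.54790544 169.20456539 240.50759407] [0.29736154 0.52374376 1.67277425] 0.4510528292930035
[0.008, -0.127, -0.018, -0.983, 1.0, -0.435] rows 3
[0.003, -0.036, -0.005, -0.325, 0.268, -0.01] rows 1
-> [450.  20. 200.]
[0.002, -0.024, -0.018, -0.479, 1.0, 0.316] rows 3
[0.002, -0.024, -0.018, -0.524, 1.0, 0.356] rows 3
[0.001, -0.016, -0.012, -0.368, 0.649, 0.261] rows 2
-> [ 410. -270.   90.]
```

Scraper hangs on peg1 and fork on peg3. Now the trowel.

Request:
step_arm(targets=[[0.008,-0.127,-0.018,-0.983,1.0,-0.435,0.5],[0.008,-0.127,-0.018,-0.983,1.0,-0.435,0.5],[0.008,-0.127,-0.018,-0.983,1.0,-0.435,0.5],[0.008,-0.127,-0.018,-0.983,1.0,-0.435,0.5]])

```text
time_s: 20.05
tool_pos: [472.5, 48.9, 200.6]
ee_rot: [0.983, 0.112, 0.147, -0.014]
contact_force: [0.5, 0.1, 0.2]
finger_gap: 0.747
```

Request:
step_arm(targets=[[0.003,-0.036,-0.005,-0.325,0.268,-0.01,0.5],[0.003,-0.036,-0.005,-0.325,0.268,-0.01,0.5]])

```text
time_s: 20.25
tool_pos: [447.8, 17.1, 191.2]
ee_rot: [0.988, 0.122, 0.091, -0.011]
contact_force: [0.5, -0.0, -0.9]
finger_gap: 0.749
```

Request:
step_arm(targets=[[0.002,-0.024,-0.018,-0.479,1.0,0.316,0.5],[0.002,-0.024,-0.018,-0.479,1.0,0.316,0.5],[0.002,-0.024,-0.018,-0.479,1.0,0.316,0.5],[0.002,-0.024,-0.018,-0.479,1.0,0.316,0.5]])

```text
time_s: 20.65
tool_pos: [432.1, -88.7, 150.7]
ee_rot: [0.987, 0.15, 0.054, -0.008]
contact_force: [0.4, 0.2, -0.3]
finger_gap: 0.75
```

Request:
step_arm(targets=[[0.002,-0.024,-0.018,-0.524,1.0,0.356,0.5],[0.002,-0.024,-0.018,-0.524,1.0,0.356,0.5],[0.002,-0.024,-0.018,-0.524,1.0,0.356,0.5],[0.002,-0.024,-0.018,-0.524,1.0,0.356,0.5]])

```text
time_s: 21.05
tool_pos: [417.2, -198.0, 110.8]
ee_rot: [0.984, 0.179, 0.018, -0.004]
contact_force: [0.1, 0.1, -0.5]
finger_gap: 0.751
```

Request:
step_arm(targets=[[0.001,-0.016,-0.012,-0.368,0.649,0.261,0.5],[0.001,-0.016,-0.012,-0.368,0.649,0.261,0.5],[0.001,-0.016,-0.012,-0.368,0.649,0.261,0.5],[0.001,-0.016,-0.012,-0.368,0.649,0.261,0.5],[0.001,-0.016,-0.012,-0.368,0.649,0.261,0.5]])

```text
time_s: 21.55
tool_pos: [407.6, -269.8, 85.4]
ee_rot: [0.98, 0.199, -0.006, 0.0]
contact_force: [-0.2, 0.0, 1.0]
finger_gap: 0.75
```

Run:
```python
from p import *
from h import *
o=sync();print(o["tool_pos"],o["ee_rot"],o["joints"])
snap("wrist","w15")
```

```text
[ 407.55766059 -269.77049838   85.38643176] [ 9.79909198e-01  1.99344238e-01 -6.30342794e-03  3.24412284e-04] [-0.62809757  0.01945444  2.10328081 -0.011372    1.0269274   0.54723705]
```

```bash
python3 - <<'E'
from p import *
from fit import *
q,r=fit([("w15",[(58,0,3),(0,0,18)],[(301,106),(300,187)])],[417,-280,.4]);print(q,r)
print("jar top",px2w("scene0",(129,212),75),"side",px2w("side0",(341,362),75),"box",px2w("side0",[(382,357)],30),px2w("scene0",[(127,249)],30))
plan(([q[0],q[1],-25],ori(q[2])))
E
python3 zoom.py scene0 z16 80 180 160 120
```

```text
[ 4.21124901e+02 -2.78117844e+02  3.90550441e-01] [[ 0.  -1.6]
 [-0.   1.7]]
jar top [[ 313.26890184 -410.70651947   75.        ]] side [[ 310.39134716 -412.94665212   75.        ]] box [[ 405.81927063 -455.18180151   30.        ]] [[ 403.45295134 -453.55273801   30.        ]]
[-0.001, 0.004, 0.003, 0.096, 0.12, 1.0] rows 3
[0.0, -0.0, 0.0, 0.009, 0.012, 0.103] rows 1
-> [ 421.2 -278.2  -25. ]
5.0
```

Run:
```python
from p import *
from h import *
r=ori(.39)
for fn,uv,z in [("scene0",(153.2,271.5),68),("scene0",(158.5,284),10),("side0",(396,309),60),("side0",(395,317),10)]:
    P=px2w(fn,uv,z)[0]; print(P, r.inv().apply(P-[421,-278,0]))
```

```text
[ 531.03038951 -404.69430522   68.        ] [ 53.60039701 159.01299014 -68.        ]
[ 540.34520142 -406.36926576   10.        ] [ 61.57895034 164.10355989 -10.        ]
[ 512.785729   -410.90467641   60.        ] [ 34.36463404 157.82061015 -60.        ]
[ 525.99682469 -406.78646272   10.        ] [ 48.14939326 159.03434253 -10.        ]
```

Request:
step_arm(targets=[[-0.001,0.004,0.003,0.105,0.132,0.5,0.3],[-0.001,0.004,0.003,0.105,0.132,0.9,0],[-0.001,0.004,0.003,0.105,0.132,0.95,0],[-0.001,0.004,0.003,0.105,0.132,0.95,0],[-0.001,0.004,0.003,0.105,0.132,0.95,0]])

```text
time_s: 22.1
tool_pos: [421.7, -280.2, -8.4]
ee_rot: [0.981, 0.194, 0.001, 0.002]
contact_force: [0.6, 0.6, 0.1]
finger_gap: 0.501
```

Request:
step_arm(targets=[[0,0,0,0,0,0.08,0],[0,0,0,0,0,0.15,0],[0,0,0,0,0,0.15,0],[0,0,0,0,0,0.15,-1],[0,0,0,0,0,0.15,-1],[0,0,0,0,0,0.15,-1],[0,0,0,0,0,0.15,-1],[0,0,0,0,0,0.15,-1],[0,0,0,0,0,0.15,-1],[0,0,0,0,0,0.15,-1]])

```text
time_s: 23.1
tool_pos: [420.4, -280.0, -25.2]
ee_rot: [0.981, 0.194, -0.0, 0.001]
contact_force: [0.4, 0.1, 1.4]
finger_gap: 0.173
```

Request:
step_arm(targets=[[0,0,0,0,0,-0.3,-1],[0,0,0,0,0,-0.8,-1],[0,0,0,0,0,-1,-1],[0,0,0,0,0,-1,-1],[0,0,0,0,0,-1,-1]])

```text
time_s: 23.6
tool_pos: [419.9, -279.3, 74.0]
ee_rot: [0.981, 0.194, -0.001, 0.0]
contact_force: [0.0, 0.2, -2.9]
finger_gap: 0.167
```

Run:
```python
from p import *
from h import *
o=sync();print(get()[0],o["finger_gap"],o["contact_force"])
snap("wrist","w16")
e=(59,-1.3,-28)
plan(([440,-150,200],ori(.3,.2)),([470,60,220],ori(.25,.4)),hang(2,85,eye=e,yaw=.25))
```

```text
[ 419.86824118 -279.32046075   74.04278146] 0.1670079168694763 [ 0.0456686   0.21369827 -2.87556141]
[-0.002, 0.051, 0.023, 0.537, -0.887, -1.0] rows 3
[-0.001, 0.013, 0.006, 0.163, -0.241, -0.238] rows 1
-> [ 440. -150.  200.]
[-0.002, 0.033, 0.008, 0.484, -1.0, -0.009] rows 3
[-0.002, 0.031, 0.007, 0.419, -0.929, 0.03] rows 3
-> [469.9  60.  220. ]
[-0.0, 0.065, -0.0, 0.836, -1.0, 0.506] rows 3
[-0.0, 0.03, -0.0, 0.337, -0.47, 0.313] rows 2
-> [571.3 237.7 199.6]
```

Request:
step_arm(targets=[[-0.002,0.051,0.023,0.537,-0.887,-1.0,-1],[-0.002,0.051,0.023,0.537,-0.887,-1.0,-1],[-0.002,0.051,0.023,0.537,-0.887,-1.0,-1],[-0.002,0.051,0.023,0.537,-0.887,-1.0,-1]])

```text
time_s: 24.05
tool_pos: [437.5, -175.3, 176.4]
ee_rot: [0.984, 0.159, 0.08, -0.011]
contact_force: [-0.0, -0.9, -0.9]
finger_gap: 0.169
```

Request:
step_arm(targets=[[-0.001,0.013,0.006,0.163,-0.241,-0.238,-1],[-0.001,0.013,0.006,0.163,-0.241,-0.238,-1]])

```text
time_s: 24.25
tool_pos: [440.4, -149.2, 200.5]
ee_rot: [0.984, 0.149, 0.099, -0.015]
contact_force: [0.5, -1.0, -1.2]
finger_gap: 0.174
```

Request:
step_arm(targets=[[-0.002,0.033,0.008,0.484,-1.0,-0.009,-1],[-0.002,0.033,0.008,0.484,-1.0,-0.009,-1],[-0.002,0.033,0.008,0.484,-1.0,-0.009,-1],[-0.002,0.033,0.008,0.484,-1.0,-0.009,-1]])

```text
time_s: 24.65
tool_pos: [454.8, -39.5, 208.1]
ee_rot: [0.979, 0.137, 0.148, -0.021]
contact_force: [0.5, 0.1, -1.6]
finger_gap: 0.169
```

Request:
step_arm(targets=[[-0.002,0.031,0.007,0.419,-0.929,0.03,-1],[-0.002,0.031,0.007,0.419,-0.929,0.03,-1],[-0.002,0.031,0.007,0.419,-0.929,0.03,-1],[-0.002,0.031,0.007,0.419,-0.929,0.03,-1]])

```text
time_s: 25.05
tool_pos: [469.9, 60.1, 218.9]
ee_rot: [0.972, 0.124, 0.196, -0.025]
contact_force: [-1.0, 0.2, -1.8]
finger_gap: 0.168
```

Request:
step_arm(targets=[[0,0.065,0,0.836,-1.0,0.506,-1],[0,0.065,0,0.836,-1.0,0.506,-1],[0,0.065,0,0.836,-1.0,0.506,-1],[0,0.065,0,0.836,-1.0,0.506,-1]])

```text
time_s: 25.45
tool_pos: [540.6, 180.3, 204.2]
ee_rot: [0.948, 0.12, 0.294, -0.037]
contact_force: [-0.4, 0.1, -1.9]
finger_gap: 0.167
```

Request:
step_arm(targets=[[0,0.03,0,0.337,-0.47,0.313,-1],[0,0.03,0,0.337,-0.47,0.313,-1],[0,0.03,0,0.337,-0.47,0.313,-1],[0,0.03,0,0.337,-0.47,0.313,-1]])

```text
time_s: 25.85
tool_pos: [572.2, 234.5, 198.8]
ee_rot: [0.933, 0.116, 0.339, -0.042]
contact_force: [0.3, 0.2, -2.2]
finger_gap: 0.169
```

Run:
```python
from p import *
from h import *
o=sync();print(o["tool_pos"],o["joints"],o["finger_gap"])
snap("wrist","w17");print(w2px("w17",[peg(2,s) for s in (0,50,80)]))
e=(59,-1.3,-28)
plan(hang(2,58,eye=e,yaw=.25),hang(2,20,eye=e,yaw=.25))
```

```text
[572.21410285 234.48002312 198.80212004] [ 0.41499924 -0.25002142  2.29037966 -0.26500252  0.42464283  1.94147441] 0.16901638890889514
[[292.53684195 107.90977358]
 [282.65156263 117.1606514 ]
 [273.93561283 125.31724304]]
[0.001, 0.001, -0.0, 0.026, 0.003, 0.259] rows 1
-> [590.3 238.7 180.6]
[-0.0, 0.0, -0.0, 0.028, 0.052, 0.375] rows 1
-> [617.1 240.2 153.7]
```

Peg2's tip at (286,113) lies in the trowel's ring, centre (280,128). I'll thread it.

Request:
step_arm(targets=[[0,0,0,0.028,0.005,0.259,-1],[0,0,0,0.028,0.005,0.259,-1],[0,0,0,0.037,0.02,0.38,-1],[0,0,0,0.046,0.04,0.5,-1],[0,0,0,0.055,0.055,0.634,-1],[0,0,0,0.055,0.055,0.634,-1],[0,0,0,0.055,0.055,0.634,-1]])

```text
time_s: 26.6
tool_pos: [616.6, 242.8, 154.7]
ee_rot: [0.932, 0.117, 0.34, -0.043]
contact_force: [0.6, 0.6, -1.3]
finger_gap: 0.169
```

Run:
```python
from p import *
from h import *
o=sync();print(o["tool_pos"],o["contact_force"],o["finger_gap"])
snap("wrist","w18")
```

```text
[616.58965598 242.82984696 154.71686835] [ 0.55714442  0.6441431  -1.32055821] 0.16936886001897689
```

Request:
step_arm(targets=[[0,0,0,0,0,0,-0.2],[0,0,0,0,0,0,-0.2],[0,0,0,0,0,0,-0.2],[0,0,0,0,0,0,-0.2],[0,0,0,0,0,0,-0.2],[0,0,0,0,0,0,-0.2]])

```text
time_s: 27.25
tool_pos: [616.7, 243.3, 155.3]
ee_rot: [0.932, 0.117, 0.34, -0.043]
contact_force: [-0.6, -0.1, 0.6]
finger_gap: 0.397
```

Request:
step_arm(targets=[[0,0,0,0,0,-0.2,-0.2],[0,0,0,0,0,-0.5,-0.2],[0,0,0,0,0,-1,-0.2],[0,0,0,0,0,-1,-0.2],[0,0,0,0,0,-1,-0.2]])

```text
time_s: 27.75
tool_pos: [554.7, 227.6, 234.4]
ee_rot: [0.931, 0.117, 0.342, -0.044]
contact_force: [0.0, 0.0, 0.1]
finger_gap: 0.398
```

```bash
python3 - <<'E'
from p import *
from h import *
o=sync();print(o["tool_pos"],o["contact_force"],o["finger_gap"])
snap("wrist","w19");snap("scene","scene19");snap("side","side19")
E
python3 zoom.py scene19 z19 180 170 240 150
```

```text
[554.72082066 227.64105957 234.38237067] [0.01767266 0.030244   0.06217493] 0.3979857596311451
3.3333333333333335
```

All three tools hang, but the side carrier at scene (205,272) has moved since the start, when it was at (212,283). On to the carriers with a wrist view.

Run:
```python
from p import *
plan(([480,130,220],ori(.6)),([580,-60,170],ori(1.4)))
```

```text
[0.039, -0.222, -0.107, -0.829, 0.761, -0.517] rows 6
-> [480. 130. 220.]
[-0.0, -0.0, -0.119, -0.117, 1.0, 0.234] rows 3
[-0.0, -0.0, -0.134, -0.534, 1.0, 0.263] rows 3
[-0.0, -0.0, -0.001, -0.005, 0.004, 0.002] rows 1
-> [580. -60. 170.]
```

Request:
step_arm(targets=[[0.039,-0.222,-0.107,-0.829,0.761,-0.517,0],[0.039,-0.222,-0.107,-0.829,0.761,-0.517,0],[0.039,-0.222,-0.107,-0.829,0.761,-0.517,0],[0.039,-0.222,-0.107,-0.829,0.761,-0.517,0],[0.039,-0.222,-0.107,-0.829,0.761,-0.517,0],[0.039,-0.222,-0.107,-0.829,0.761,-0.517,0],[0.039,-0.222,-0.107,-0.829,0.761,-0.517,0]])

```text
time_s: 28.6
tool_pos: [481.2, 129.8, 215.0]
ee_rot: [0.955, 0.296, -0.005, -0.0]
contact_force: [0.2, 0.8, -0.6]
finger_gap: 0.499
```

Request:
step_arm(targets=[[0,0,-0.119,-0.117,1.0,0.234,0],[0,0,-0.119,-0.117,1.0,0.234,0],[0,0,-0.119,-0.117,1.0,0.234,0],[0,0,-0.119,-0.117,1.0,0.234,0]])

```text
time_s: 29.0
tool_pos: [525.2, 38.7, 191.7]
ee_rot: [0.884, 0.467, -0.004, -0.001]
contact_force: [-1.3, 0.9, 0.5]
finger_gap: 0.496
```

Request:
step_arm(targets=[[0,0,-0.134,-0.534,1.0,0.263,0],[0,0,-0.134,-0.534,1.0,0.263,0],[0,0,-0.134,-0.534,1.0,0.263,0],[0,0,-0.134,-0.534,1.0,0.263,0],[0,0,-0.134,-0.534,1.0,0.263,0],[0,0,-0.134,-0.534,1.0,0.263,0]])

```text
time_s: 29.6
tool_pos: [578.3, -58.5, 168.1]
ee_rot: [0.767, 0.642, -0.002, -0.001]
contact_force: [-1.3, -0.1, -0.6]
finger_gap: 0.499
```

Run:
```python
from p import *
from h import *
o=sync();print(o["tool_pos"],o["ee_rot"],o["joints"])
snap("wrist","w20");snap("scene","scene20")
```

```text
[578.28371307 -58.47182228 168.0789638 ] [ 0.76672307  0.64197389 -0.00201728 -0.00108952] [-1.42609312e-01  1.12421672e-01  1.84009554e+00 -1.66572457e-03
  1.19339194e+00  3.46599242e-02]
```

```bash
python3 zoom.py w20 z20 220 30 200 150;python3 zoom.py w20 z21 250 160 200 150
```

```text
4.0
4.0
```

```bash
cat > mc.py <<'E'
from fit import *
c=lambda x,y,z=38:(x,y,z)
# image up = +y of row ; image right = +x
R_=[("w20",[c(-35,40),c(35,40),c(35,-40),c(-35,-40)],[(253.25,52),(335.75,65),(318.75,158),(243,146.25)])]
M_=[("w20",[c(-35,40),c(35,40),c(-35,-40),c(-35,40,0),c(35,40,0),(62,125,12)],[(298.75,209.25),(372,193.25),(313,280),(295,197),(359.5,183),(383,87)])]
for n,o,q0 in (("R",R_,[593,2,-.29]),("M",M_,[621,-121,.05])):
    q,r=fit(o,q0); print(n,q.round(3),r.tolist())
E
python3 mc.py
```

```text
R [ 5.95965e+02  5.87300e+00 -3.23000e-01] [[-0.9, -1.9], [1.7, -1.5], [1.5, 2.1], [-2.3, 2.1]]
M [ 6.24994e+02 -1.20366e+02  3.40000e-02] [[-2.7, -2.3], [0.8, -2.0], [-0.5, 4.9], [-0.4, -0.6], [4.0, -0.8], [-0.8, 1.3]]
```

```bash
python3 - <<'E'
from h import *
p=px2w("w20",[(383,88),(394.25,180)],14);d=p[0]-p[1];print(p,np.arctan2(-d[0],d[1]))
p=px2w("w20",[(375,88.7),(386.25,180)],8);d=p[0]-p[1];print(p,np.arctan2(-d[0],d[1]))
E
python3 zoom.py scene20 za 220 255 100 60
python3 zoom.py side0 zb 300 190 100 75
```

```text
[[682.94431127   6.81914629  14.        ]
 [685.08458303 -78.61155809  14.        ]] 0.025047483480365076
[[677.35477556   7.41682228   8.        ]
 [679.10087976 -78.83454799   8.        ]] 0.02024159984322112
8.0
8.0
```

Run:
```python
from h import *
p=px2w("scene20",[(233,304.2),(311.2,265.6)],8);d=p[1]-p[0];print(p,np.arctan2(-d[0],d[1]),np.linalg.norm(d))
y=np.arctan2(-d[0],d[1]);m=p.mean(0);print(m-62*np.array([np.cos(y),np.sin(y),0]))
```

```text
[[ 688.079316   -242.96935983    8.        ]
 [ 679.75052561    6.33645953    8.        ]] 0.0333955056733993 249.4449043612032
[ 621.94949065 -120.38658666    8.        ]
```

Run:
```python
from p import *
from h import *
b=px2w("w20",[(297.5,50.5),(282.5,161)],105);print(b,b.mean(0),np.arctan2(-(b[0]-b[1])[0],(b[0]-b[1])[1]))
h=-.32+np.pi/2
plan(([596,5,110],ori(h)),([596,5,60],ori(h)))
```

```text
[[607.10862595  40.3212901  105.        ]
 [585.38372602 -27.718821   105.        ]] [596.24617598   6.30123455 105.        ] -0.30906373555816063
[-0.001, 0.001, 0.046, 0.657, 0.065, 0.579] rows 2
-> [596.   5. 110.]
[-0.0, -0.0, -0.0, -0.001, 0.001, 0.5] rows 2
-> [596.   5.  60.]
```

Request:
step_arm(targets=[[0,0,0.046,0.66,0.075,0.58,0],[0,0,0.046,0.66,0.075,0.58,0],[0,0,0.046,0.66,0.075,0.58,0],[0,0,0.046,0.66,0.075,0.58,0],[0,0,0.046,0.66,0.075,0.58,0]])

```text
time_s: 30.2
tool_pos: [598.2, 3.5, 111.2]
ee_rot: [0.811, 0.586, -0.002, 0.0]
contact_force: [-0.6, -0.7, -0.0]
finger_gap: 0.502
```

Run:
```python
from p import *
from h import *
o=sync();print(o["tool_pos"],o["ee_rot"])
snap("wrist","w21")
plan(([596,5,60],ori(-.32+np.pi/2)))
```

```text
[598.19761816   3.45950073 111.18434331] [ 8.10516085e-01  5.85714224e-01 -1.58622432e-03  8.73165611e-05]
[-0.001, 0.001, 0.0, 0.009, -0.025, 0.512] rows 2
-> [596.   5.  60.]
```

Request:
step_arm(targets=[[0,0,0,0.009,-0.02,0.3,0],[0,0,0,0.009,-0.02,0.51,0],[0,0,0,0.009,-0.02,0.51,0],[0,0,0,0.009,-0.02,0.51,-1],[0,0,0,0.009,-0.02,0.51,-1],[0,0,0,0.009,-0.02,0.51,-1],[0,0,0,0.009,-0.02,0.51,-1],[0,0,0,0.009,-0.02,0.51,-1],[0,0,0,0.009,-0.02,0.51,-1],[0,0,0,0.009,-0.02,0.51,-1]])

```text
time_s: 31.25
tool_pos: [596.0, 5.2, 59.7]
ee_rot: [0.811, 0.586, -0.002, -0.001]
contact_force: [-3.1, 0.2, 6.6]
finger_gap: 0.127
```

Run:
```python
from p import *
from h import *
o=sync();print(o["tool_pos"],o["ee_rot"],o["contact_force"],o["finger_gap"])
snap("wrist","w22")
```

```text
[595.97055      5.15191945  59.73824329] [ 8.10583564e-01  5.85619224e-01 -2.02753138e-03 -5.47008804e-04] [-3.1205713  0.1967361  6.6013169] 0.12652533716085973
```

```bash
cat >> p.py <<'E'
MC=np.array([624.,-120.4]);MY=.033
def rowpose(d,x=0,z=60,dx=1.4,dy=-0.9):
    """TCP pose for carrier centre at row coordinate d along +y of M, lateral x"""
    c,s=np.cos(MY),np.sin(MY); P=MC+np.array([c*x-s*d,s*x+c*d])+np.array([dx,dy])
    return np.array([P[0],P[1],z]),ori(MY+np.pi/2)
E
python3 - <<'E'
from p import *
p,r=get()
plan((p+[0,0,6],r),rowpose(92,z=66),rowpose(92,z=60))
E
```

```text
[0.0, 0.0, 0.0, -0.0, -0.0, -0.06] rows 1
-> [596.    5.2  65.7]
[-0.001, 0.001, -0.112, -0.245, 0.359, -0.003] rows 3
-> [622.4 -29.4  66. ]
[-0.0, -0.0, -0.0, 0.0, -0.0, 0.06] rows 1
-> [622.4 -29.4  60. ]
```

Request:
step_arm(targets=[[0,0,0,0,0,-0.03,-1],[0,0,0,0,0,-0.06,-1],[0,0,0,0,0,-0.06,-1],[0,0,0,0,0,-0.06,-1]])

```text
time_s: 31.7
tool_pos: [595.4, 5.1, 64.3]
ee_rot: [0.811, 0.586, -0.003, -0.001]
contact_force: [0.9, -0.5, -3.3]
finger_gap: 0.129
```

Request:
step_arm(targets=[[0,0,-0.028,-0.06,0.09,0,-1],[0,0,-0.056,-0.12,0.18,0,-1],[0,0,-0.084,-0.18,0.27,0,-1],[-0.001,0.001,-0.112,-0.245,0.359,0,-1],[-0.001,0.001,-0.112,-0.245,0.359,0,-1],[-0.001,0.001,-0.112,-0.245,0.359,0,-1],[-0.001,0.001,-0.112,-0.245,0.359,0,-1]])

```text
time_s: 32.4
tool_pos: [621.4, -29.1, 64.3]
ee_rot: [0.696, 0.718, -0.0, -0.001]
contact_force: [0.9, -0.3, -3.0]
finger_gap: 0.128
```

```bash
python3 - <<'E'
from p import *
from h import *
o=sync();print(o["tool_pos"],o["ee_rot"],o["contact_force"],o["finger_gap"])
snap("wrist","w23")
snap("scene","scene23")
snap("side","side23")
E
python3 zoom.py side23 zb 290 180 120 90
python3 zoom.py scene23 za 180 225 140 90
```

```text
[621.43690542 -29.0565653   64.30391731] [ 6.96097862e-01  7.17945846e-01 -2.03960603e-04 -1.21929684e-03] [ 0.8719211  -0.34590907 -3.03215029] 0.12819076982401975
6.666666666666667
5.714285714285714
```

```bash
python3 zoom.py w23 zc 200 140 200 125
python3 - <<'E'
from h import *
from scipy.spatial.transform import Rotation as R
o=manip.get_obs();M=R.from_quat(o["ee_rot"]).as_matrix();print("heading-pi/2",np.arctan2(M[1,0],M[0,0])-np.pi/2)
p=px2w("w23",[(373.5,158),(369.5,262)],14);d=p[0]-p[1];print(p,np.arctan2(-d[0],d[1]))
E
```

```text
4.0
heading-pi/2 0.03207897880336885
[[681.7360068    8.46880411  14.        ]
 [686.24856644 -65.19873459  14.        ]] 0.0611792965973053
```

Run:
```python
from h import *
u=lambda a:np.array(a)/4+[200,140]
for n,a,z in (("pipe",[(697,73),(672,487)],14),("pipeL",[(651,75),(627,487)],8),("pipeR",[(747,75),(716,487)],8),("Rr",[(554,85),(540,480)],38),("Rl",[(82,85),(98,480)],38),("barL",[(263,185),(267,495)],105),("barR",[(378,185),(375,495)],105)):
    p=px2w("w23",u(a),z);d=p[0]-p[1];print(n,p.round(1).tolist(),round(np.arctan2(-d[0],d[1]),4))
```

```text
pipe [[682.2, 8.3, 14.0], [685.2, -65.0, 14.0]] 0.0399
pipeL [[676.2, 6.9, 8.0], [678.7, -68.0, 8.0]] 0.0336
pipeR [[692.2, 7.4, 8.0], [694.8, -67.5, 8.0]] 0.0343
Rr [[655.0, 9.2, 38.0], [657.5, -53.7, 38.0]] 0.0386
Rl [[585.6, 7.1, 38.0], [587.4, -55.9, 38.0]] 0.0274
barL [[614.8, 8.1, 105.0], [615.9, -26.5, 105.0]] 0.033
barR [[626.6, 8.5, 105.0], [627.7, -26.1, 105.0]] 0.0321
```

```bash
python3 zoom.py w23 zd 220 335 120 60
```

```text
6.666666666666667
```

Request:
step_arm(targets=[[0,0,0,0,-0.005,0.02,-1],[0,0,0,0,-0.005,0.045,-1],[0,0,0,0,-0.005,0.045,-1],[0,0,0,0,-0.005,0.045,-1]])

```text
time_s: 32.95
tool_pos: [621.5, -29.4, 60.1]
ee_rot: [0.696, 0.718, 0.0, -0.001]
contact_force: [0.4, -0.2, -3.6]
finger_gap: 0.13
```

Request:
step_arm(targets=[[0,0,0,-0.02,0,0,-1],[0,0,0,-0.04,0,0,-1],[0,0,0,-0.06,0,0,-1],[0,0,0,-0.06,0,0,-1]])

```text
time_s: 33.35
tool_pos: [622.5, -36.0, 60.9]
ee_rot: [0.695, 0.719, 0.0, 0.0]
contact_force: [-0.2, -1.0, -2.9]
finger_gap: 0.128
```

Request:
step_arm(targets=[[0,0,0,-0.02,0,0,-1],[0,0,0,-0.03,0,0,-1],[0,0,0,-0.03,0,0,-1]])

```text
time_s: 33.65
tool_pos: [622.2, -38.2, 60.9]
ee_rot: [0.696, 0.718, 0.001, -0.001]
contact_force: [-2.2, 5.8, 5.4]
finger_gap: 0.13
```

Request:
step_arm(targets=[[0,0,0,-0.01,0,0,-1],[0,0,0,-0.02,0,0,-1],[0,0,0,-0.02,0,0,-1],[0,0,0,-0.02,0,0,-1]])

```text
time_s: 34.05
tool_pos: [622.5, -39.6, 61.4]
ee_rot: [0.696, 0.718, 0.001, -0.001]
contact_force: [-2.7, 5.6, 7.8]
finger_gap: 0.124
```

```bash
python3 - <<'E'
from p import *
from h import *
o=sync();print(o["tool_pos"],o["ee_rot"],o["contact_force"],o["torque"],o["finger_gap"])
snap("wrist","w24")
snap("scene","scene24")
snap("side","side24")
E
python3 zoom.py side24 zb 290 180 80 60
python3 zoom.py scene24 za 230 225 100 75
```

```text
[622.489043   -39.57464025  61.40407254] [ 0.69569404  0.71833712  0.00093808 -0.00083938] [-2.66486901  5.56919036  7.80172495] [1.05797549 0.58072683 0.02791875] 0.12422776520186588
10.0
8.0
```

Request:
step_arm(targets=[[0,0,0,0,0,0.01,-1],[0,0,0,0,0,0.015,-1],[0,0,0,0,0,0.015,-0.3],[0,0,0,0,0,0.015,-0.3],[0,0,0,0,0,0.015,-0.3],[0,0,0,0,0,0.015,-0.3],[0,0,0,0,0,0.015,-0.3]])

```text
time_s: 34.9
tool_pos: [621.7, -40.8, 58.2]
ee_rot: [0.696, 0.718, -0.0, -0.001]
contact_force: [0.0, 0.0, 0.2]
finger_gap: 0.351
```

Request:
step_arm(targets=[[0,0,0,0,0,-0.3,-0.3],[0,0,0,0,0,-0.8,-0.3],[0,0,0,0,0,-1,-0.3],[0,0,0,0,0,-1,-0.3],[0,0,0,0,0,-1,-0.3]])

```text
time_s: 35.4
tool_pos: [622.0, -40.7, 158.5]
ee_rot: [0.696, 0.718, 0.0, -0.001]
contact_force: [-0.4, 0.2, -0.5]
finger_gap: 0.35
```

Run:
```python
from p import *
from h import *
o=sync();print(o["tool_pos"],o["ee_rot"],o["contact_force"],o["finger_gap"])
snap("wrist","w25")
plan((o["tool_pos"]*[1,0,1]+[-60,-20,0],R.from_quat(o["ee_rot"])))
```

```text
[622.00080607 -40.71633108 158.53390233] [ 6.95627402e-01  7.18402520e-01  1.17183952e-04 -5.68084260e-04] [-0.40993563  0.18172136 -0.51972556] 0.34959491832221407
[0.0, 0.0, 0.0, 0.226, -0.593, 0.001] rows 2
-> [562.  -20.  158.5]
```

```bash
python3 zoom.py w25 ze 220 120 140 105
```

```text
5.714285714285714
```

```bash
python3 zoom.py w25 ze 225 205 110 80
```

```text
7.2727272727272725
```

Run:
```python
from p import *
from h import *
print(px2w("w25",[(278,222.9),(278,228.65)],38))
u=lambda a:np.array(a)/7.2727+[225,205]
print(px2w("w25",u([(124,130),(684,130),(118,175),(670,175)]),38).round(1))
o=manip.get_obs()
plan((o["tool_pos"]*[1,1,0]+[0,0,60],R.from_quat(o["ee_rot"])))
```

```text
[[621.7989411  -73.34300102  38.        ]
 [621.96505285 -78.7546617   38.        ]]
[[589.8 -74.3  38. ]
 [658.3 -72.2  38. ]
 [589.1 -80.2  38. ]
 [656.9 -78.   38. ]]
[0.001, 0.0, 0.0, 0.001, -0.009, 0.985] rows 2
-> [621.  -40.6  60. ]
```

Request:
step_arm(targets=[[0,0,0,0,-0.005,0.5,-0.3],[0,0,0,0,-0.005,0.9,-0.3],[0,0,0,0,-0.005,0.98,-0.3],[0,0,0,0,-0.005,0.98,-0.3],[0,0,0,0,-0.005,0.98,-1],[0,0,0,0,-0.005,0.98,-1],[0,0,0,0,-0.005,0.98,-1],[0,0,0,0,-0.005,0.98,-1],[0,0,0,0,-0.005,0.98,-1],[0,0,0,0,-0.005,0.98,-1]])

```text
time_s: 36.45
tool_pos: [622.3, -40.7, 62.8]
ee_rot: [0.696, 0.718, 0.001, 0.0]
contact_force: [-3.2, 0.3, 6.1]
finger_gap: 0.122
```

Request:
step_arm(targets=[[0,0,0,0,0,-0.02,-1],[0,0,0,0,0,-0.03,-1],[0,0,0,0,0,-0.03,-1],[0,0,0,0,0,-0.03,-1]])

```text
time_s: 36.85
tool_pos: [621.2, -40.6, 63.4]
ee_rot: [0.696, 0.718, -0.0, -0.001]
contact_force: [0.4, -0.8, -1.6]
finger_gap: 0.119
```

Request:
step_arm(targets=[[0,0,0,-0.01,-0.01,0,-1],[0,0,0,-0.02,-0.01,0,-1],[0,0,0,-0.03,-0.01,0,-1],[0,0,0,-0.03,-0.01,0,-1]])

```text
time_s: 37.25
tool_pos: [620.6, -43.6, 63.6]
ee_rot: [0.696, 0.718, 0.0, -0.001]
contact_force: [-0.2, 0.1, -2.9]
finger_gap: 0.121
```

Request:
step_arm(targets=[[0,0,0,-0.01,0,0,-1],[0,0,0,-0.015,0,0,-1],[0,0,0,-0.015,0,0,-1]])

```text
time_s: 37.55
tool_pos: [620.5, -45.1, 63.5]
ee_rot: [0.696, 0.718, -0.0, -0.001]
contact_force: [0.3, 0.7, -3.8]
finger_gap: 0.122
```

Request:
step_arm(targets=[[0,0,0,-0.01,0,0,-1],[0,0,0,-0.01,0,0,-1],[0,0,0,-0.01,0,0,-1]])

```text
time_s: 37.85
tool_pos: [620.6, -46.0, 63.6]
ee_rot: [0.696, 0.718, 0.0, -0.001]
contact_force: [-0.7, 1.3, -3.3]
finger_gap: 0.123
```

Request:
step_arm(targets=[[0,0,0,-0.01,0,0,-1],[0,0,0,-0.01,0,0,-1],[0,0,0,-0.01,0,0,-1]])

```text
time_s: 38.15
tool_pos: [620.7, -46.7, 63.9]
ee_rot: [0.696, 0.718, 0.0, -0.001]
contact_force: [-0.6, 2.2, -1.1]
finger_gap: 0.124
```

Request:
step_arm(targets=[[0,0,0,0,0,0.01,-1],[0,0,0,0,0,0.02,-1],[0,0,0,0,0,0.03,-1],[0,0,0,0,0,0.03,-1]])

```text
time_s: 38.55
tool_pos: [621.9, -46.4, 63.8]
ee_rot: [0.696, 0.718, 0.001, -0.0]
contact_force: [-4.8, 4.6, 12.7]
finger_gap: 0.123
```

```bash
python3 - <<'E'
from p import *
from h import *
o=sync();print(o["tool_pos"],o["contact_force"],o["torque"])
snap("wrist","w26");snap("scene","scene26")
E
python3 zoom.py w26 zf 200 130 160 120
python3 zoom.py scene26 za 230 225 100 75
```

```text
[621.92354159 -46.3603727   63.76354266] [-4.77099254  4.63223702 12.69031651] [0.76359135 0.92556805 0.04975452]
5.0
8.0
```

Request:
step_arm(targets=[[0,0,0,0,0,-0.01,-1],[0,0,0,0,0,-0.02,-1],[0,0,0,0,0,-0.02,-0.3],[0,0,0,0,0,-0.02,-0.3],[0,0,0,0,0,-0.02,-0.3],[0,0,0,0,0,-0.02,-0.3],[0,0,0,0,0,-0.02,-0.3]])

```text
time_s: 39.35
tool_pos: [620.6, -47.3, 62.4]
ee_rot: [0.696, 0.718, -0.0, -0.001]
contact_force: [0.4, -0.2, -0.3]
finger_gap: 0.352
```

Request:
step_arm(targets=[[0,0,0,0,0,-0.3,-0.3],[0,0,0,0,0,-0.8,-0.3],[0,0,0,0,0,-1,-0.3],[0,0,0,0,0,-1,-0.3],[0,0,0,0,0,-1,-0.3]])

```text
time_s: 39.85
tool_pos: [620.8, -47.2, 162.6]
ee_rot: [0.696, 0.718, 0.0, -0.001]
contact_force: [-0.1, -0.3, -0.5]
finger_gap: 0.353
```

```bash
python3 - <<'E'
from p import *
from h import *
o=sync();print(o["tool_pos"],o["ee_rot"],o["contact_force"],o["finger_gap"])
snap("wrist","w27")
E
python3 zoom.py w27 ze 225 195 110 80
```

```text
[620.75667584 -47.24535087 162.5750069 ] [ 6.95615226e-01  7.18414338e-01  1.51794153e-04 -5.22214954e-04] [-0.13135436 -0.28642361 -0.49596859] 0.3528467354406684
7.2727272727272725
```

```bash
python3 zoom.py w27 zg 225 120 110 80
python3 - <<'E'
from h import *
u=lambda a:np.array(a)/7.2727+[225,195]
print(px2w("w27",u([(116,160),(668,160),(132,185),(680,185)]),38).round(1))
E
```

```text
7.2727272727272725
[[587.2 -76.7  38. ]
 [655.3 -74.5  38. ]
 [589.2 -79.9  38. ]
 [657.  -77.7  38. ]]
```

Flush now, but the carrier sits about 1.8 mm off line towards −x (its rim at zoom columns 118–665 against 136–675 for the bolted one). I'll regrip and correct that.

Request:
step_arm(targets=[[0,0,0,0,0,0.5,-0.3],[0,0,0,0,0,0.9,-0.3],[0,0,0,0,0,0.985,-0.3],[0,0,0,0,0,0.985,-0.3],[0,0,0,0,0,0.985,-1],[0,0,0,0,0,0.985,-1],[0,0,0,0,0,0.985,-1],[0,0,0,0,0,0.985,-1],[0,0,0,0,0,0.985,-1],[0,0,0,0,0,0.985,-1]])

```text
time_s: 40.9
tool_pos: [621.5, -47.2, 65.5]
ee_rot: [0.696, 0.718, 0.001, 0.0]
contact_force: [-0.9, 0.9, 5.0]
finger_gap: 0.003
```

Request:
step_arm(targets=[[0,0,0,0.01,0,-0.02,-1],[0,0,0,0.02,0,-0.04,-1],[0,0,0,0.02,0,-0.04,-1],[0,0,0,0.02,0.01,-0.04,-1],[0,0,0,0.02,0.02,-0.04,-1],[0,0,0,0.02,0.02,-0.04,-1],[0,0,0,0.02,0.02,-0.04,-1]])

```text
time_s: 41.6
tool_pos: [622.5, -45.0, 68.0]
ee_rot: [0.696, 0.718, -0.0, -0.001]
contact_force: [-0.4, -0.1, -0.2]
finger_gap: 0.007
```

The fingers shut above the bar: its 105 mm top with TCP at 65.5 puts the tips about 39 mm behind the reported TCP. The earlier grips were therefore shallow. I'll raise, open and look before a deeper grip.

Request:
step_arm(targets=[[0,0,0,0,0,-0.5,-0.3],[0,0,0,0,0,-0.95,-0.3],[0,0,0,0,0,-0.95,-0.3],[0,0,0,0,0,-0.95,-0.3],[0,0,0,0,0,-0.95,-0.3]])

```text
time_s: 42.1
tool_pos: [621.6, -45.0, 161.8]
ee_rot: [0.696, 0.718, -0.001, -0.002]
contact_force: [-0.3, -0.2, 0.3]
finger_gap: 0.35
```

```bash
python3 - <<'E'
from p import *
from h import *
o=sync();print(o["tool_pos"],o["ee_rot"],o["contact_force"],o["finger_gap"])
snap("wrist","w28")
E
python3 zoom.py w28 ze 210 130 140 105
```

```text
[621.62240786 -45.00323455 161.77563359] [ 6.95609512e-01  7.18417938e-01 -6.27294140e-04 -1.63691863e-03] [-0.33979472 -0.17901328  0.31385054] 0.35030201940546113
5.714285714285714
```

Request:
step_arm(targets=[[0,0,0,0,-0.014,0.5,-0.3],[0,0,0,0,-0.014,0.9,-0.3],[0,0,0,0,-0.014,1,-0.3],[0,0,0,0,-0.014,1,-0.3]])

```text
time_s: 42.55
tool_pos: [617.9, -44.6, 59.4]
ee_rot: [0.696, 0.718, -0.002, -0.004]
contact_force: [-0.1, -0.1, 1.2]
finger_gap: 0.352
```

Request:
step_arm(targets=[[0,0,0,0,0,0.06,-0.3],[0,0,0,0,0,0.11,-0.3],[0,0,0,0,0,0.11,-0.3],[0,0,0,0,0,0.11,-1],[0,0,0,0,0,0.11,-1],[0,0,0,0,0,0.11,-1],[0,0,0,0,0,0.11,-1],[0,0,0,0,0,0.11,-1]])

```text
time_s: 43.35
tool_pos: [621.1, -45.1, 52.8]
ee_rot: [0.696, 0.718, -0.0, -0.001]
contact_force: [-3.0, -0.9, 4.7]
finger_gap: 0.132
```

Request:
step_arm(targets=[[0,0,0,0,0,-0.02,-1],[0,0,0,0.005,0,-0.04,-1],[0,0,0,0.005,0,-0.04,-1],[0,0,0,0.005,0,-0.04,-1]])

```text
time_s: 43.75
tool_pos: [620.9, -44.4, 55.6]
ee_rot: [0.696, 0.718, -0.0, -0.001]
contact_force: [0.1, -0.2, -3.5]
finger_gap: 0.131
```

```bash
python3 - <<'E'
from p import *
from h import *
o=sync();print(o["tool_pos"],o["ee_rot"],o["contact_force"],o["torque"],o["finger_gap"])
snap("wrist","w29")
E
python3 zoom.py w29 ze 200 130 160 120
```

```text
[620.9246186  -44.39973834  55.61551491] [ 6.95573823e-01  7.18453924e-01 -9.31464246e-05 -1.00347761e-03] [ 0.09649474 -0.17386237 -3.53019999] [-0.10118142  0.0446126   0.00648697] 0.1309063680802523
5.0
```

Request:
step_arm(targets=[[0,0,0,0,0.006,0,-1],[0,0,0,-0.005,0.006,0.01,-1],[0,0,0,-0.01,0.006,0.018,-1],[0,0,0,-0.015,0.006,0.018,-1],[0,0,0,-0.015,0.006,0.018,-1]])

```text
time_s: 44.3
tool_pos: [621.7, -45.8, 54.2]
ee_rot: [0.696, 0.718, 0.0, -0.001]
contact_force: [0.6, 1.2, -4.5]
finger_gap: 0.134
```

Request:
step_arm(targets=[[0,0,0,-0.005,0,0.005,-1],[0,0,0,-0.01,0,0.005,-1],[0,0,0,-0.01,0,0.005,-1]])

```text
time_s: 44.6
tool_pos: [621.9, -46.4, 54.1]
ee_rot: [0.696, 0.718, 0.0, -0.001]
contact_force: [0.3, 4.1, -1.2]
finger_gap: 0.133
```

Request:
step_arm(targets=[[0,0,0,0,0,0.006,-1],[0,0,0,0,0,0.012,-1],[0,0,0,0,0,0.012,-1]])

```text
time_s: 44.9
tool_pos: [622.1, -46.5, 53.1]
ee_rot: [0.696, 0.718, 0.0, -0.001]
contact_force: [-0.3, 5.2, -0.6]
finger_gap: 0.137
```

Request:
step_arm(targets=[[0,0,0,0,0,0,-1],[0,0,0,0,0,0,-0.3],[0,0,0,0,0,0,-0.3],[0,0,0,0,0,0,-0.3],[0,0,0,0,0,0,-0.3],[0,0,0,0,0,0,-0.3]])

```text
time_s: 45.5
tool_pos: [622.0, -47.3, 52.8]
ee_rot: [0.696, 0.718, 0.0, -0.001]
contact_force: [0.0, 0.4, -0.1]
finger_gap: 0.348
```

Request:
step_arm(targets=[[0,0,0,0,0,-0.3,-0.3],[0,0,0,0,0,-0.8,-0.3],[0,0,0,0,0,-1,-0.3],[0,0,0,0,0,-1,-0.3],[0,0,0,0,0,-1,-0.3],[0,0,0,0,0,-1,-0.3]])

```text
time_s: 46.1
tool_pos: [620.5, -47.0, 150.5]
ee_rot: [0.696, 0.718, -0.001, -0.002]
contact_force: [0.3, 0.3, 0.6]
finger_gap: 0.352
```

```bash
python3 - <<'E'
from p import *
from h import *
o=sync();print(o["tool_pos"],o["ee_rot"],o["contact_force"],o["finger_gap"])
snap("wrist","w30");snap("scene","scene30")
E
python3 zoom.py w30 ze 210 150 140 105
```

```text
[620.45732746 -46.98993937 150.52019755] [ 0.6955906   0.71843471 -0.00101325 -0.00206249] [0.32710584 0.26569681 0.59720766] 0.3515942939765727
5.714285714285714
```

Carrier R is now flush and in line (rims at zoom columns 183–632 and 187–632). Next, the other carrier.

```bash
python3 - <<'E'
from p import *
from h import *
b=px2w("scene30",[(191.4,267.5),(212.4,251.2)],103);d=b[1]-b[0];print(b,b.mean(0),np.arctan2(-d[0],d[1]))
yaw=np.arctan2(-d[0],d[1]);c=b.mean(0)
plan(([580,-230,160],ori(MY+np.pi/2+.1)))
E
python3 zoom.py scene30 za 170 220 140 105
```

```text
[[ 585.54220457 -309.49386943  103.        ]
 [ 563.99366521 -242.06912679  103.        ]] [ 574.76793489 -275.78149811  103.        ] 0.3093345622122991
[-0.001, -0.0, -0.018, -1.0, -0.255, -0.053] rows 3
[-0.0, -0.001, -0.014, -0.803, -0.255, -0.043] rows 2
-> [ 580. -230.  160.]
5.714285714285714
```

Run:
```python
from p import *
plan(([590,-330,160],ori(1.75)))
```

```text
[-0.0, -0.0, -0.017, -1.0, -0.141, -0.035] rows 3
[-0.001, -0.0, -0.017, -1.0, -0.195, -0.035] rows 3
[-0.0, -0.001, -0.013, -0.793, -0.199, -0.028] rows 2
-> [ 590. -330.  160.]
```

Request:
step_arm(targets=[[0,0,-0.017,-1.0,-0.141,-0.035,0],[0,0,-0.017,-1.0,-0.141,-0.035,0],[0,0,-0.017,-1.0,-0.141,-0.035,0],[0,0,-0.017,-1.0,-0.141,-0.035,0]])

```text
time_s: 46.6
tool_pos: [610.1, -148.4, 154.6]
ee_rot: [0.677, 0.736, -0.0, -0.002]
contact_force: [-0.4, 0.7, 0.3]
finger_gap: 0.5
```

Request:
step_arm(targets=[[0,0,-0.017,-1.0,-0.195,-0.035,0],[0,0,-0.017,-1.0,-0.195,-0.035,0],[0,0,-0.017,-1.0,-0.195,-0.035,0],[0,0,-0.017,-1.0,-0.195,-0.035,0]])

```text
time_s: 47.0
tool_pos: [599.9, -248.3, 158.5]
ee_rot: [0.657, 0.754, 0.0, -0.002]
contact_force: [0.0, 0.4, -0.3]
finger_gap: 0.5
```

Request:
step_arm(targets=[[0,0,-0.013,-0.793,-0.199,-0.028,0],[0,0,-0.013,-0.793,-0.199,-0.028,0],[0,0,-0.013,-0.793,-0.199,-0.028,0],[0,0,-0.013,-0.793,-0.199,-0.028,0],[0,0,-0.013,-0.793,-0.199,-0.028,0]])

```text
time_s: 47.5
tool_pos: [591.8, -327.6, 161.6]
ee_rot: [0.64, 0.768, 0.0, -0.002]
contact_force: [-0.4, 0.6, -0.2]
finger_gap: 0.499
```

Run:
```python
from p import *
from h import *
o=sync();print(o["tool_pos"],o["ee_rot"],o["joints"])
snap("wrist","w31")
```

```text
[ 591.82983423 -327.5902513   161.63787474] [ 6.39988418e-01  7.68382950e-01  4.29826606e-04 -1.51096629e-03] [-5.43095318e-01  2.92084631e-01  1.63764784e+00  1.39293872e-03
  1.21471823e+00 -7.25410651e-01]
```

Run:
```python
from p import *
from fit import *
c=[(-35,40,38),(35,40,38),(35,-40,38),(-35,-40,38)]
q,r=fit([("w31",c,[(220,80.5),(301.5,64),(317,157),(238.5,172.5)])],[576,-276,.3]);print(q,r.tolist())
b=px2w("w31",[(256.5,69),(276,176)],105);d=b[0]-b[1];print(b.mean(0),np.arctan2(-d[0],d[1]))
h=q[2]+np.pi/2
plan(([q[0],q[1],100],ori(h)),([q[0],q[1],51],ori(h)))
```

```text
[ 5.73595948e+02 -2.73555519e+02  3.66454206e-01] [[-2.6, -1.7], [1.2, -2.2], [1.4, 2.7], [0.0, 2.0]]
[ 573.60047024 -273.25592267  105.        ] 0.3564118238138062
[-0.0, -0.001, -0.059, 0.563, -0.081, 0.618] rows 2
-> [ 573.6 -273.5  100. ]
[-0.0, 0.0, 0.0, -0.0, 0.001, 0.49] rows 1
-> [ 573.6 -273.5   51. ]
```

Request:
step_arm(targets=[[0,0,-0.058,0.563,-0.081,0.618,0],[0,0,-0.058,0.563,-0.081,0.618,0],[0,0,-0.058,0.563,-0.081,0.618,0],[0,0,-0.058,0.563,-0.081,0.618,0],[0,0,-0.058,0.563,-0.081,0.618,0]])

```text
time_s: 48.05
tool_pos: [575.3, -276.8, 102.4]
ee_rot: [0.568, 0.823, 0.0, 0.001]
contact_force: [-0.6, -0.5, 0.9]
finger_gap: 0.5
```

Run:
```python
from p import *
from h import *
o=sync();print(o["tool_pos"],o["ee_rot"])
snap("wrist","w32")
plan(([573.6,-273.4,51],ori(.36+np.pi/2)))
```

```text
[ 575.25827546 -276.79742609  102.44432652] [5.68082554e-01 8.22970767e-01 2.93941692e-04 1.11441310e-03]
[0.001, 0.0, 0.001, 0.038, -0.004, 0.514] rows 2
-> [ 573.6 -273.4   51. ]
```

Bar centred between the fingers at column 277. Descend, grip, lift.

Request:
step_arm(targets=[[0,0,0,0.038,-0.01,0.3,0],[0,0,0,0.038,-0.01,0.515,0],[0,0,0,0.038,-0.01,0.515,0],[0,0,0,0.038,-0.01,0.515,-1],[0,0,0,0.038,-0.01,0.515,-1],[0,0,0,0.038,-0.01,0.515,-1],[0,0,0,0.038,-0.01,0.515,-1],[0,0,0,0.038,-0.01,0.515,-1],[0,0,0,0.038,-0.01,0.515,-1],[0,0,0,0.038,-0.01,0.515,-1]])

```text
time_s: 49.1
tool_pos: [571.9, -273.4, 50.1]
ee_rot: [0.568, 0.823, 0.0, 0.0]
contact_force: [-0.9, -0.6, 5.8]
finger_gap: 0.128
```

Request:
step_arm(targets=[[0,0,0,0,0,-0.03,-1],[0,0,0,0,0,-0.06,-1],[0,0,0,0,0,-0.06,-1],[0,0,0,0,0,-0.06,-1]])

```text
time_s: 49.5
tool_pos: [570.3, -272.4, 54.0]
ee_rot: [0.568, 0.823, 0.0, -0.002]
contact_force: [0.6, 0.2, -5.1]
finger_gap: 0.129
```

Run:
```python
from p import *
from h import *
o=sync();print(o["tool_pos"],o["ee_rot"],o["contact_force"],o["finger_gap"])
snap("wrist","w33")
p,r=get()
# target: carrier centre d=-90 from M(623,-122.5): 
c,s=np.cos(MY),np.sin(MY)
d=-95
P=np.array([621.6+ -s*(d-80),-122.5+d*c-1,p[2]])
print(P)
plan((P,ori(MY+np.pi/2)))
```

```text
[ 570.31439596 -272.37734445   53.98634177] [ 5.68173082e-01  8.22907484e-01  9.34020965e-05 -1.61677500e-03] [ 0.63967736  0.16253611 -5.0569161 ] 0.12930036550982302
[ 627.37395189 -218.44827719   53.98634177]
[-0.001, -0.001, 0.105, 0.302, 0.725, -0.0] rows 3
-> [ 627.4 -218.4   53.9]
```

Request:
step_arm(targets=[[0,0,0.03,0.08,0.18,0,-1],[0,0,0.06,0.15,0.36,0,-1],[0,0,0.09,0.22,0.54,0,-1],[-0.001,-0.001,0.105,0.302,0.725,0,-1],[-0.001,-0.001,0.105,0.302,0.725,0,-1],[-0.001,-0.001,0.105,0.302,0.725,0,-1],[-0.001,-0.001,0.105,0.302,0.725,0,-1]])

```text
time_s: 50.25
tool_pos: [627.3, -219.1, 54.4]
ee_rot: [0.695, 0.719, 0.0, 0.001]
contact_force: [-1.2, 0.1, -5.5]
finger_gap: 0.133
```

```bash
python3 - <<'E'
from p import *
from h import *
o=sync();print(o["tool_pos"],o["ee_rot"],o["contact_force"],o["finger_gap"])
M=R.from_quat(o["ee_rot"]).as_matrix();print("yaw",np.arctan2(M[1,0],M[0,0])-np.pi/2)
snap("wrist","w34")
E
python3 zoom.py w34 zh 200 0 160 120;python3 zoom.py w34 zi 200 120 160 120
```

```text
[ 627.34290054 -219.1107123    54.4223449 ] [6.95456715e-01 7.18567430e-01 2.95315143e-05 8.96963285e-04] [-1.17575721  0.06354436 -5.52841098] 0.1326006183458273
yaw 0.032684149654154115
5.0
5.0
```

Run:
```python
from h import *
print(px2w("w34",[(279,119.3)],38),px2w("w34",[(279,162)],41))
```

```text
[[ 625.19940456 -157.44335313   38.        ]] [[ 625.92714304 -180.31733266   41.        ]]
```

Request:
step_arm(targets=[[0,0,0,0.05,-0.007,0,-1],[0,0,0,0.1,-0.007,0,-1],[0,0,0,0.12,-0.007,0,-1],[0,0,0,0.12,-0.007,0,-1],[0,0,0,0.12,-0.007,0,-1]])

```text
time_s: 50.8
tool_pos: [627.1, -206.9, 55.0]
ee_rot: [0.696, 0.719, 0.0, 0.002]
contact_force: [-0.1, -0.2, -5.3]
finger_gap: 0.135
```

Request:
step_arm(targets=[[0,0,0,0.03,-0.002,0.01,-1],[0,0,0,0.06,-0.002,0.02,-1],[0,0,0,0.075,-0.002,0.02,-1],[0,0,0,0.075,-0.002,0.02,-1]])

```text
time_s: 51.2
tool_pos: [626.5, -199.1, 52.7]
ee_rot: [0.695, 0.719, 0.0, 0.001]
contact_force: [0.3, -0.1, -5.6]
finger_gap: 0.131
```

Request:
step_arm(targets=[[0,0,0,0.01,0,0,-1],[0,0,0,0.02,0,0,-1],[0,0,0,0.02,0,0,-1]])

```text
time_s: 51.5
tool_pos: [626.7, -198.0, 53.2]
ee_rot: [0.696, 0.718, 0.0, 0.002]
contact_force: [0.5, -1.9, -4.9]
finger_gap: 0.136
```

Request:
step_arm(targets=[[0,0,0,0.005,0,0,-1],[0,0,0,0.01,0,0,-1],[0,0,0,0.01,0,0,-1]])

```text
time_s: 51.8
tool_pos: [626.7, -197.4, 53.4]
ee_rot: [0.696, 0.718, 0.0, 0.002]
contact_force: [-1.8, -5.0, -2.1]
finger_gap: 0.134
```

Request:
step_arm(targets=[[0,0,0,0,0,0.007,-1],[0,0,0,0,0,0.015,-1],[0,0,0,0,0,0.015,-1]])

```text
time_s: 52.1
tool_pos: [627.1, -197.4, 52.0]
ee_rot: [0.696, 0.718, 0.0, 0.002]
contact_force: [-0.9, -5.1, -2.6]
finger_gap: 0.135
```

Request:
step_arm(targets=[[0,0,0,0,0,0.005,-1],[0,0,0,0,0,0.01,-1],[0,0,0,0,0,0.01,-1]])

```text
time_s: 52.4
tool_pos: [627.3, -197.4, 51.2]
ee_rot: [0.696, 0.718, 0.001, 0.003]
contact_force: [-0.2, -4.7, -1.2]
finger_gap: 0.133
```

Request:
step_arm(targets=[[0,0,0,0,0,0.005,-1],[0,0,0,0,0,0.01,-1],[0,0,0,0,0,0.01,-1]])

```text
time_s: 52.7
tool_pos: [627.7, -197.6, 50.7]
ee_rot: [0.696, 0.718, 0.001, 0.003]
contact_force: [-1.0, -5.4, -0.2]
finger_gap: 0.132
```

```bash
python3 - <<'E'
from p import *
from h import *
o=sync();print(o["tool_pos"],o["contact_force"],o["torque"])
snap("wrist","w35")
E
python3 zoom.py w35 zh 190 40 180 135
```

```text
[ 627.69815477 -197.57561285   50.69965778] [-1.04251424 -5.37020544 -0.24485187] [-1.06090227  0.19396986 -0.07420258]
4.444444444444445
```

Request:
step_arm(targets=[[0,0,0,-0.01,0,-0.01,-1],[0,0,0,-0.02,-0.01,-0.02,-1],[0,0,0,-0.02,-0.02,-0.02,-1],[0,0,0,-0.02,-0.02,-0.02,-1],[0,0,0,-0.02,-0.02,-0.02,-1]])

```text
time_s: 53.25
tool_pos: [624.5, -198.1, 51.2]
ee_rot: [0.696, 0.718, 0.001, 0.001]
contact_force: [2.2, -1.1, -3.9]
finger_gap: 0.136
```

```bash
python3 - <<'E'
from p import *
from h import *
o=sync();print(o["tool_pos"],o["contact_force"],o["torque"],o["ee_rot"])
snap("wrist","w36")
E
python3 zoom.py w36 zh 190 70 180 135
```

```text
[ 624.4631957  -198.07623624   51.1756073 ] [ 2.18980079 -1.07422901 -3.91017877] [-0.37179987 -0.12056028 -0.09135619] [6.95568542e-01 7.18458685e-01 5.39959730e-04 1.10901677e-03]
4.444444444444445
```

Request:
step_arm(targets=[[0,0,0,0,0.005,0,-1],[0,0,0,0,0.01,0,-1],[0,0,0,0.01,0.01,0,-1],[0,0,0,0.015,0.01,0.005,-1],[0,0,0,0.015,0.01,0.01,-1],[0,0,0,0.015,0.01,0.01,-1]])

```text
time_s: 53.9
tool_pos: [625.6, -197.6, 50.7]
ee_rot: [0.696, 0.718, 0.0, 0.002]
contact_force: [-2.3, -5.0, -2.4]
finger_gap: 0.136
```

```bash
python3 - <<'E'
from p import *
from h import *
o=sync();print(o["tool_pos"],o["contact_force"],o["torque"],o["ee_rot"])
snap("wrist","w37")
E
python3 zoom.py w37 zh 190 60 180 135
```

```text
[ 625.6216054  -197.60139246   50.70967147] [-2.32757097 -5.03294248 -2.40511958] [-0.98345004  0.3673008  -0.07761073] [6.95586550e-01 7.18440011e-01 2.25135513e-04 1.80299079e-03]
4.444444444444445
```

Request:
step_arm(targets=[[0,0,0,0,0,0.007,-1],[0,0,0,0,0,0.013,-1],[0,0,0,0,0,0.013,-1],[0,0,0,0,0,0.013,-0.3],[0,0,0,0,0,0.013,-0.3],[0,0,0,0,0,0.013,-0.3],[0,0,0,0,0,0.013,-0.3],[0,0,0,0,0,0.013,-0.3]])

```text
time_s: 54.75
tool_pos: [625.7, -196.6, 49.1]
ee_rot: [0.696, 0.718, 0.001, 0.001]
contact_force: [-0.2, -0.1, -0.2]
finger_gap: 0.348
```

Request:
step_arm(targets=[[0,0,0,0,0,-0.3,-0.3],[0,0,0,0,0,-0.8,-0.3],[0,0,0,0,0,-1,-0.3],[0,0,0,0,0,-1,-0.3],[0,0,0,0,0,-1,-0.3],[0,0,0,0,0,-1,-0.3]])

```text
time_s: 55.35
tool_pos: [623.8, -196.3, 146.8]
ee_rot: [0.696, 0.718, -0.0, -0.0]
contact_force: [-0.5, -0.3, 0.3]
finger_gap: 0.35
```

Request:
step_arm(targets=[[0,0,0,-0.3,0,-0.2,-0.3],[0,0,0,-0.6,0,-0.4,-0.3],[0,0,0,-0.6,0,-0.5,-0.3],[0,0,0,-0.6,0,-0.5,-0.3],[0,0,0,-0.6,0,-0.5,-0.3]])

```text
time_s: 55.85
tool_pos: [626.3, -255.7, 197.3]
ee_rot: [0.696, 0.718, 0.0, -0.0]
contact_force: [-0.3, -1.1, 0.8]
finger_gap: 0.349
```

```bash
python3 - <<'E'
from p import *
from h import *
o=sync();print(o["tool_pos"],o["ee_rot"])
snap("wrist","w38");snap("scene","scene38");snap("side","side38")
E
python3 zoom.py w38 zh 200 20 160 240; python3 zoom.py scene38 za 190 220 120 90;python3 zoom.py side38 zb 280 190 120 90
```

```text
[ 626.27850077 -255.74018849  197.3287372 ] [ 6.95562337e-01  7.18465722e-01  2.04107518e-04 -1.27932254e-05]
2.5
6.666666666666667
6.666666666666667
```

```bash
python3 zoom.py w38 zh 235 45 100 75
```

```text
8.0
```

Row is closed on both sides (seam at zoom row 216, side rims in line). Now the regulator.

Run:
```python
from p import *
plan(([520,-40,190],ori(1.5)),([412,228,140],ori(1.415)))
```

```text
[0.0, -0.0, 0.015, 1.0, -0.453, 0.034] rows 3
[0.0, -0.0, 0.015, 1.0, -0.511, 0.034] rows 3
[0.0, -0.0, 0.003, 0.16, -0.091, 0.006] rows 1
-> [520.1 -40.  190. ]
[0.0, -0.0, 0.01, 1.0, -0.489, 0.193] rows 3
[0.0, -0.0, 0.011, 1.0, -0.528, 0.196] rows 3
[0.0, -0.0, 0.006, 0.56, -0.321, 0.111] rows 2
-> [412. 228. 140.]
```

Request:
step_arm(targets=[[0,0,0.015,1.0,-0.453,0.034,0],[0,0,0.015,1.0,-0.453,0.034,0],[0,0,0.015,1.0,-0.453,0.034,0],[0,0,0.015,1.0,-0.453,0.034,0]])

```text
time_s: 56.4
tool_pos: [577.6, -156.2, 194.9]
ee_rot: [0.711, 0.703, 0.0, 0.001]
contact_force: [0.1, -0.3, -0.2]
finger_gap: 0.502
```

Request:
step_arm(targets=[[0,0,0.015,1.0,-0.511,0.034,0],[0,0,0.015,1.0,-0.511,0.034,0],[0,0,0.015,1.0,-0.511,0.034,0],[0,0,0.015,1.0,-0.511,0.034,0]])

```text
time_s: 56.8
tool_pos: [529.2, -57.0, 192.1]
ee_rot: [0.728, 0.686, 0.001, 0.002]
contact_force: [-0.3, -1.3, -0.4]
finger_gap: 0.502
```

Request:
step_arm(targets=[[0,0,0.01,1.0,-0.489,0.193,0],[0,0,0.01,1.0,-0.489,0.193,0],[0,0,0.01,1.0,-0.489,0.193,0],[0,0,0.01,1.0,-0.489,0.193,0]])

```text
time_s: 57.2
tool_pos: [487.0, 45.3, 172.1]
ee_rot: [0.739, 0.674, 0.0, 0.002]
contact_force: [-0.2, 0.1, 0.7]
finger_gap: 0.497
```

Request:
step_arm(targets=[[0,0,0.011,1.0,-0.528,0.196,0],[0,0,0.011,1.0,-0.528,0.196,0],[0,0,0.011,1.0,-0.528,0.196,0],[0,0,0.011,1.0,-0.528,0.196,0]])

```text
time_s: 57.6
tool_pos: [444.4, 149.8, 152.6]
ee_rot: [0.75, 0.661, 0.001, 0.002]
contact_force: [0.0, -0.6, 0.5]
finger_gap: 0.5
```

Request:
step_arm(targets=[[0,0,0.009,0.72,-0.41,0.117,0],[0,0,0.009,0.72,-0.41,0.117,0],[0,0,0.009,0.72,-0.41,0.117,0],[0,0,0.009,0.72,-0.41,0.117,0],[0,0,0.009,0.72,-0.41,0.117,0]])

```text
time_s: 58.1
tool_pos: [413.6, 225.0, 141.2]
ee_rot: [0.761, 0.649, 0.001, 0.002]
contact_force: [-0.2, 0.3, -0.5]
finger_gap: 0.498
```

Run:
```python
from p import *
from h import *
o=sync();print(o["tool_pos"],o["ee_rot"],o["joints"])
snap("wrist","w39")
```

```text
[413.59141185 225.00984332 141.1680865 ] [0.76063228 0.64917918 0.00099    0.00198667] [ 0.44804317 -0.0849647   2.09201416 -0.00368499  1.13161598  0.60738762]
```

```bash
python3 zoom.py w39 zk 190 0 280 180
```

```text
2.857142857142857
```

Run:
```python
from p import *
from fit import *
u=lambda a:np.array(a)/2.857142857+[190,0]
c=[(-100,42,30),(100,42,30),(100,-42,30),(-100,-42,30)]
q,r=fit([("w39",c,u([(13,198),(740,12),(773,327),(97,490)]))],[463,287,.07]);print(q,r.round(1).tolist())
kn=place(q,[(-45,0,0)])[0];print("knob axis",kn)
print("disc",px2w("w39",u((239,301)),31.5))
b=px2w("w39",u([(252,185),(231,397)]),66);d=b[0]-b[1];print(b,"pointer yaw",np.arctan2(d[1],d[0]), np.linalg.norm(d))
m=px2w("w39",u([(340,279),(382,269)]),31);print("mark",m, np.arctan2(*( (m.mean(0)-kn)[[1,0]])))
t=px2w("w39",u([(605,195),(698,165),(705,218),(612,243)]),81);print("tab",t.mean(0))
```

```text
[4.65073735e+02 2.95351695e+02 7.64667695e-02] [[-2.9, -0.2], [2.6, -2.0], [2.4, 1.6], [-2.3, 2.2]]
knob axis [420.20523249 291.91404286   0.        ]
disc [[420.10137378 293.06690106  31.5       ]]
[[427.82311208 318.92161298  66.        ]
 [414.80600294 270.83237405  66.        ]] pointer yaw 1.3064447217868622 49.81987586232312
mark [[448.39237146 294.4465606   31.        ]
 [460.1038133  295.23915413  31.        ]] 0.08582182470779184
tab [516.1025262  299.11338534  81.        ]
```

Run:
```python
from p import *
plan(([421.3,291.4,70],ori(1.0)))
```

```text
[0.001, 0.0, 0.131, 0.669, -0.031, 0.711] rows 3
-> [421.3 291.4  70. ]
```

Request:
step_arm(targets=[[0.001,0,0.131,0.669,-0.031,0.711,0],[0.001,0,0.131,0.669,-0.031,0.711,0],[0.001,0,0.131,0.669,-0.031,0.711,0],[0.001,0,0.131,0.669,-0.031,0.711,0],[0.001,0,0.131,0.669,-0.031,0.711,0],[0.001,0,0.131,0.669,-0.031,0.711,0]])

```text
time_s: 58.75
tool_pos: [420.6, 292.5, 70.7]
ee_rot: [0.877, 0.481, 0.001, 0.0]
contact_force: [0.1, 0.3, -0.2]
finger_gap: 0.503
```

```bash
python3 - <<'E'
from p import *
from h import *
o=sync();print(o["tool_pos"],o["ee_rot"],o["joints"])
snap("wrist","w40");snap("side","side40")
plan(([421.3,291.4,8],ori(1.0)))
E
python3 zoom.py side40 zb 130 100 160 120
```

```text
[420.57970532 292.48201887  70.65874871] [8.76694006e-01 4.81047375e-01 1.01722207e-03 8.85134823e-05] [ 5.59242388e-01  7.44206002e-02  2.07635175e+00 -3.51264082e-04
  9.88799396e-01  1.12653292e+00]
[0.0, -0.001, 0.001, -0.006, 0.011, 0.627] rows 2
-> [421.3 291.4   8. ]
5.0
```

Request:
step_arm(targets=[[0,0,0,0,0.005,0.2,0],[0,0,0,0,0.005,0.4,0],[0,0,0,0,0.005,0.55,0],[0,0,0,0,0.005,0.61,0],[0,0,0,0,0.005,0.61,0]])

```text
time_s: 59.35
tool_pos: [419.3, 292.0, 8.1]
ee_rot: [0.877, 0.481, -0.001, 0.0]
contact_force: [1.4, 0.7, 0.5]
finger_gap: 0.499
```

```bash
python3 - <<'E'
from p import *
from h import *
o=sync();print(o["tool_pos"],o["contact_force"])
snap("wrist","w41");snap("side","side41")
E
python3 zoom.py side41 zb 130 100 160 120
```

```text
[419.32944541 292.03285721   8.14215458] [1.37517339 0.66142091 0.49962067]
5.0
```

Request:
step_arm(targets=[[0,0,0,0,0,0,-0.5],[0,0,0,0,0,0,-1],[0,0,0,0,0,0,-1],[0,0,0,0,0,0,-1],[0,0,0,0,0,0,-1],[0,0,0,0,0,0,-1]])

```text
time_s: 60.05
tool_pos: [420.4, 291.9, 8.8]
ee_rot: [0.877, 0.481, -0.0, 0.001]
contact_force: [2.3, -5.2, 3.8]
finger_gap: 0.14
```

Run:
```python
from p import *
from h import *
o=sync();print(o["tool_pos"],o["contact_force"],o["torque"],o["finger_gap"])
M=R.from_quat(o["ee_rot"]).as_matrix();print(np.arctan2(M[1,0],M[0,0]))
snap("wrist","w42")
```

```text
[420.35361149 291.87080176   8.75427522] [ 2.26022579 -5.23658365  3.78496747] [-0.8482913  -0.22311158  0.02808773] 0.1400594408186267
1.0036542434622318
```

Request:
step_arm(targets=[[0,0,0.035,0,0,0,-1],[0,0,0.07,0,0,0,-1],[0,0,0.105,0,0,0,-1],[0,0,0.14,0,0,0,-1],[0,0,0.175,0,0,0,-1],[0,0,0.21,0,0,0,-1],[0,0,0.245,0,0,0,-1],[0,0,0.27,0,0,0,-1],[0,0,0.28,0,0,0,-1],[0,0,0.28,0,0,0,-1],[0,0,0.28,0,0,0,-1]])

```text
time_s: 61.2
tool_pos: [420.7, 290.8, 8.8]
ee_rot: [0.998, 0.062, 0.0, 0.002]
contact_force: [3.5, -8.5, 4.7]
finger_gap: 0.133
```

```bash
python3 - <<'E'
from p import *
from h import *
o=sync();print(o["tool_pos"],o["contact_force"],o["torque"],o["finger_gap"],o["joints"][5])
M=R.from_quat(o["ee_rot"]).as_matrix();print(np.arctan2(M[1,0],M[0,0]))
snap("wrist","w43")
E
python3 zoom.py w43 zk 200 140 200 150
```

```text
[420.74946077 290.83137044   8.78091837] [ 3.53033112 -8.54275126  4.74169704] [-1.42713749 -0.40940098 -0.03468665] 0.13336803160119978 2.007485530832151
0.12438296547998286
4.0
```

Request:
step_arm(targets=[[0,0,0.008,0,0,0,-1],[0,0,0.015,0,0,0,-1],[0,0,0.015,0,0,0,-1],[0,0,0.015,0,0,0,-1]])

```text
time_s: 61.65
tool_pos: [420.7, 290.8, 8.8]
ee_rot: [0.999, 0.039, 0.0, 0.002]
contact_force: [3.5, -9.0, 3.6]
finger_gap: 0.135
```

```bash
python3 - <<'E'
from p import *
from h import *
o=sync();print(o["tool_pos"],o["contact_force"],o["torque"],o["finger_gap"],o["joints"][5])
M=R.from_quat(o["ee_rot"]).as_matrix();print(np.arctan2(M[1,0],M[0,0]))
snap("wrist","w44")
E
python3 zoom.py w44 zk 200 140 200 150
```

```text
[420.74672461 290.77440227   8.77964981] [ 3.51059727 -8.99086515  3.62947227] [-1.51111827 -0.47009875  0.0885961 ] 0.13514557613411843 2.0546292395190506
0.07725177367445452
4.0
```

The pointer stands on the long mark (both at zoom column 320). Release and check.

Request:
step_arm(targets=[[0,0,0,0,0,0,-0.3],[0,0,0,0,0,0,-0.3],[0,0,0,0,0,0,-0.3],[0,0,0,0,0,0,-0.3],[0,0,0,0,0,0,-0.3]])

```text
time_s: 62.2
tool_pos: [419.5, 292.7, 8.3]
ee_rot: [0.999, 0.038, -0.0, 0.0]
contact_force: [-0.2, 0.1, -0.4]
finger_gap: 0.352
```

Request:
step_arm(targets=[[0,0,0,0,0,-0.3,-0.3],[0,0,0,0,0,-0.8,-0.3],[0,0,0,0,0,-1,-0.3],[0,0,0,0,0,-1,-0.3],[0,0,0,0,0,-1,-0.3],[0,0,0,0,0,-1,-0.3]])

```text
time_s: 62.8
tool_pos: [418.3, 291.7, 106.4]
ee_rot: [0.999, 0.038, -0.002, 0.001]
contact_force: [-0.7, -0.8, 0.0]
finger_gap: 0.352
```

```bash
python3 - <<'E'
from p import *
from h import *
o=sync();print(o["tool_pos"],o["contact_force"],o["finger_gap"])
snap("wrist","w45")
E
python3 zoom.py w45 zk 180 0 200 240
```

```text
[418.30548041 291.74257868 106.40296949] [-0.65373914 -0.80291811  0.04700564] 0.3518122888043997
2.5
```

```bash
python3 - <<'E'
from p import *
import numpy as np
o=sync(); print(o['time_s'],np.round(o['tool_pos'],1),o['finger_gap'],np.round(o['contact_force'],1))
R=ori(0.078)
plan((np.array([516,298,106.]),R),(np.array([516,298,70.]),R))
E
cat p.py | head -40
```

```text
62.85 [418.2 291.6 106.2] 0.34933186046149417 [-0.3  1.   0.9]
[0.001, 0.001, -0.001, 0.98, 0.011, -0.002] rows 2
-> [516. 298. 106.]
[-0.0, 0.0, 0.0, 0.0, 0.001, 0.36] rows 1
-> [516. 298.  70.]
import json,os,numpy as np
from scipy.spatial.transform import Rotation as R
F="cmd.json"
def get():
    if os.path.exists(F):
        d=json.load(open(F)); return np.array(d["p"]),R.from_quat(d["q"])
    a=1.194+0.037
    return np.array([224.974,636.4,198.706]),ori(a+np.pi/2)
def put(p,r): json.dump({"p":list(map(float,p)),"q":list(map(float,r.as_quat()))},open(F,"w"))
def ori(yaw,tilt=0):
    # tool x at heading yaw, z down; then tilt about tool y lifts x up
    M=np.array([[np.cos(yaw),np.sin(yaw),0],[np.sin(yaw),-np.cos(yaw),0],[0,0,-1]]).T
    M=np.column_stack([[np.cos(yaw),np.sin(yaw),0],[np.sin(yaw),-np.cos(yaw),0],[0,0,-1]])
    return R.from_matrix(M)*R.from_rotvec([0,tilt,0])
def upd(*rows):
    p,r=get()
    for w in rows:
        w=np.array(w,float); p=p+r.apply(w[3:6]*100); r=r*R.from_rotvec(w[:3]*np.pi)
    put(p,r)
def plan(*way):
    """way: (pos,R) list; prints one row per
[... 350 characters left out ...]
max(np.linalg.norm(row[3:])*2,np.linalg.norm(row[:3])*180/8.59)
            print([float(v) for v in row],"rows",int(np.ceil(n+.01))); p=p+r.apply(row[3:]*100); r=r*R.from_rotvec(row[:3]*np.pi)
            if f==1: break
        print("->",p.round(1))
def grasp2tcp(g,r): return np.array(g)+r.apply([0,0,19])
RACK=np.array([664.2,249.3,-1.]);RY=0.054
def peg(k,s):  # k=1,2,3
    y={1:65,2:0,3:-65}[k]; P=np.array([-7-s*.7071,y,200+s*.7071]); c,sn=np.cos(RY),np.sin(RY)
    return RACK+np.array([P[0]*c-P[1]*sn,P[0]*sn+P[1]*c,P[2]])
def hang(k,s,eye=(58,0,1),tilt=np.pi/4,d=(0,0,0)):
    r=ori(RY,tilt); return peg(k,s)+np.array(d)-r.apply(eye), r
def hang(k,s,eye=(58,0,1),tilt=.7,yaw=.4,d=(0,0,0)):
```

Request:
step_arm(targets=[[0,0,0,0.98,0.01,0,0],[0,0,0,0.98,0.01,0,0],[0,0,0,0.98,0.01,0,0],[0,0,0,0.98,0.01,0,0]])

```text
time_s: 63.25
tool_pos: [516.8, 298.2, 105.9]
ee_rot: [0.999, 0.038, -0.002, 0.001]
contact_force: [-0.8, -0.3, -1.1]
finger_gap: 0.501
```

Run:
```python
from h import snap
snap('wrist','w50'); snap('side','side50')
```

```text
(no output)
```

View pics/w50.png

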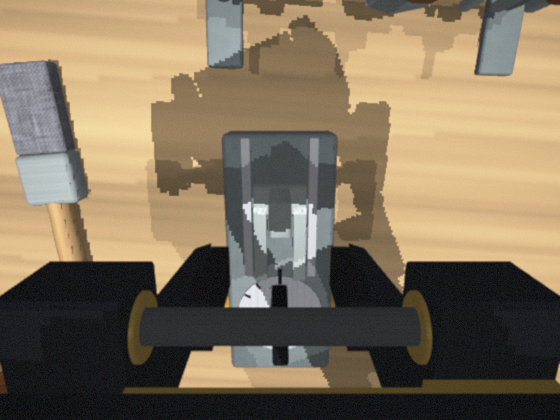

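View pics/side50.png

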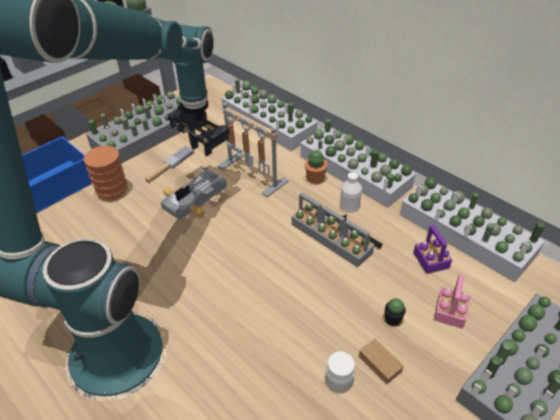

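Request:
step_arm(targets=[[0,0,0,0,0,0.45,0],[0,0,0,0,0,0.6,0],[0,0,0,0,0,0.84,0],[0,0,0,0,0,0.84,0],[0,0,0,0,0,0.84,0]])

```text
time_s: 63.85
tool_pos: [516.2, 298.7, 24.3]
ee_rot: [0.999, 0.038, -0.001, 0.001]
contact_force: [-0.9, -0.6, 0.3]
finger_gap: 0.503
```

Request:
step_arm(targets=[[0,0,0,0,0,0,-1],[0,0,0,0,0,0,-1],[0,0,0,0,0,0,-1],[0,0,0,0,0,0,-1],[0,0,0,0,0,0,-1],[0,0,0,0,0,0,-1]])

```text
time_s: 64.45
tool_pos: [518.2, 298.3, 25.3]
ee_rot: [0.999, 0.038, 0.0, 0.001]
contact_force: [0.2, -4.1, 5.8]
finger_gap: 0.155
```

Request:
step_arm(targets=[[0,0,0,-0.1,0,0,-1],[0,0,0,-0.2,0,0,-1],[0,0,0,-0.3,0,0,-1],[0,0,0,-0.4,0,0,-1],[0,0,0,-0.4,0,0,-1],[0,0,0,-0.4,0,0,-1]])

```text
time_s: 65.05
tool_pos: [477.7, 295.2, 25.3]
ee_rot: [0.999, 0.038, -0.0, 0.001]
contact_force: [-1.3, -6.0, 6.3]
finger_gap: 0.156
```

Request:
step_arm(targets=[[0,0,0,-0.04,0,0,-1],[0,0,0,-0.08,0,0,-1],[0,0,0,-0.1,0,0,-1],[0,0,0,-0.12,0,0,-1],[0,0,0,-0.12,0,0,-1]])

```text
time_s: 65.55
tool_pos: [469.9, 294.6, 25.4]
ee_rot: [0.999, 0.039, 0.004, 0.0]
contact_force: [10.2, -5.4, -2.4]
finger_gap: 0.16
```

Request:
step_arm(targets=[[0,0,0,-0.03,0,0,-1],[0,0,0,-0.06,0,0,-1],[0,0,0,-0.06,0,0,-1],[0,0,0,-0.06,0,0,-1]])

```text
time_s: 65.95
tool_pos: [469.9, 294.8, 25.6]
ee_rot: [0.999, 0.039, 0.009, -0.001]
contact_force: [27.9, -4.7, -16.7]
finger_gap: 0.159
```

Request:
step_arm(targets=[[0,0,0,0.06,0,0,-1],[0,0,0,0.06,0,0,-0.3],[0,0,0,0.06,0,0,-0.3],[0,0,0,0.06,0,0,-0.3],[0,0,0,0.06,0,0,-0.3]])

```text
time_s: 66.45
tool_pos: [464.9, 295.2, 24.2]
ee_rot: [0.999, 0.038, -0.0, 0.0]
contact_force: [-0.6, 0.3, -0.2]
finger_gap: 0.35
```

Request:
step_arm(targets=[[0,0,0,0,0,-0.4,-0.3],[0,0,0,0,0,-0.8,-0.3],[0,0,0,0,0,-1,-0.3],[0,0,0,-0.5,0,-1,-0.3],[0,0,0,-0.5,0,-1,-0.3],[0,0,0,-0.5,0,-1,-0.3]])

```text
time_s: 67.05
tool_pos: [414.4, 291.1, 124.1]
ee_rot: [0.999, 0.039, -0.0, 0.0]
contact_force: [0.7, -0.3, -0.2]
finger_gap: 0.354
```

Run:
```python
from h import snap
from plant import manip
import numpy as np
o=manip.get_obs(); print(np.round(o['contact_force'],1),np.round(o['joints'],2))
snap('wrist','w51'); snap('side','side51'); snap('scene','sc51')
```

```text
[ 0.7 -0.3 -0.2] [ 0.56  0.01  2.04 -0.    1.1   2.06]
```

View pics/w51.png

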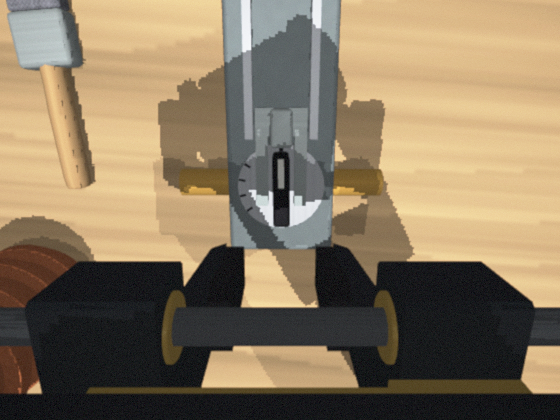

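View pics/side51.png

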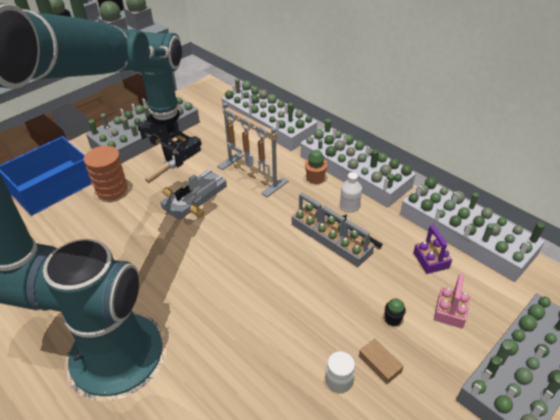

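View pics/sc51.png

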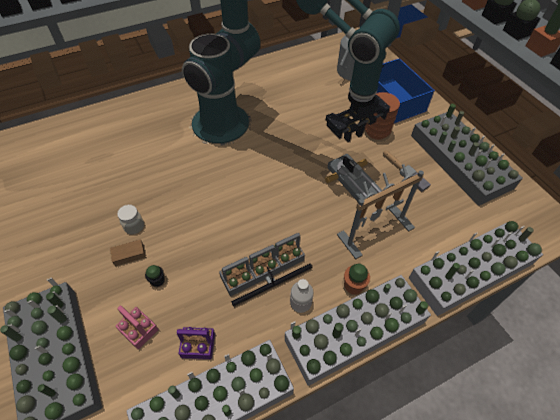

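```bash
python3 - <<'E'
from h import *
for z,P in [('tab81',(466.2,295.2,81)),('knob66',(420.3,291.9,66))]: print(z,w2px('w51',P))
E
python3 zoom.py w51 z51 200 80 160 160; python3 zoom.py sc51 zs51 200 130 260 180;python3 zoom.py side51 zsd51 270 170 130 110
```

```text
tab81 [[282.17046237 130.98970318]]
knob66 [[281.51812468 196.70922185]]
3.75
3.076923076923077
5.454545454545454
```

View pics/z51.png

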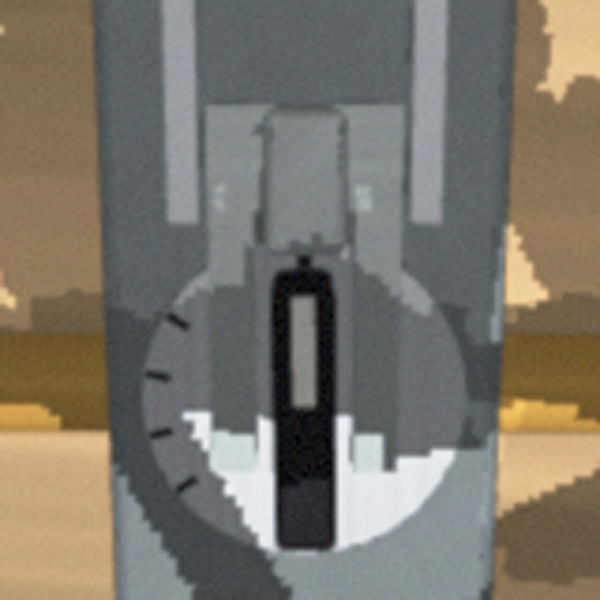

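View pics/zs51.png

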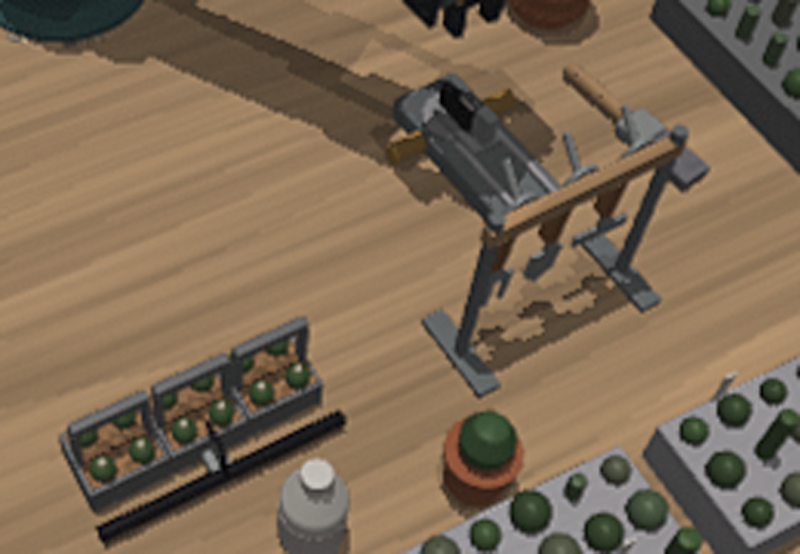

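View pics/zsd51.png

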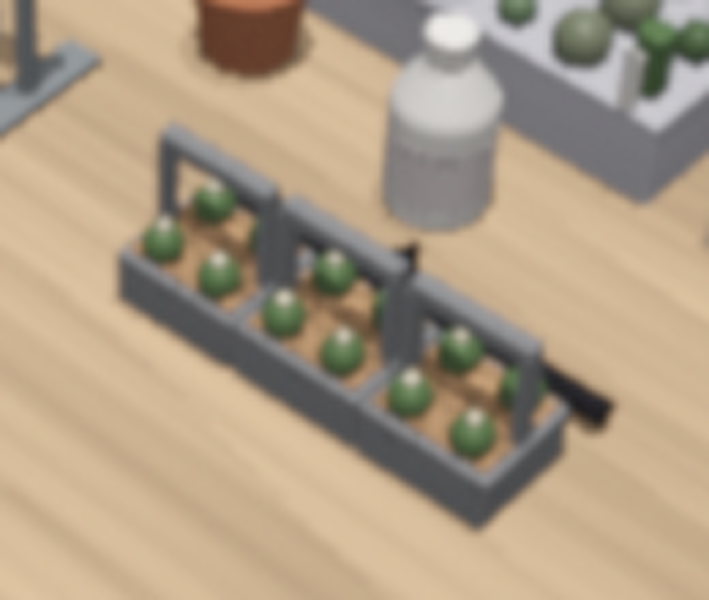

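```bash
ls -t pics/*.png | head -12
python3 - <<'E'
import cv2,numpy as np
a=cv2.imread('pics/side51.png').astype(int);b=cv2.imread('pics/side41.png').astype(int)
d=np.abs(a-b).max(2)
for n,(x0,y0,w,h) in dict(row=(280,180,110,90),rack=(220,95,75,100)).items():
    s=d[y0:y0+h,x0:x0+w]; print(n,s.mean(),(s>40).sum())
E
```

```text
pics/zsd51.png
pics/zs51.png
pics/z51.png
pics/sc51.png
pics/side51.png
pics/w51.png
pics/side50.png
pics/w50.png
pics/zk.png
pics/w45.png
pics/w44.png
pics/w43.png
row 1.9146464646464647 0
rack 1.8941333333333332 0
```

```bash
python3 -c "
from plant import manip
print(manip.sign_off())"
```

```text
the job is handed in; nothing more can be done
None
```

The job is done and handed in at about 67 s of the 208 s allowed.

**What I did, in order:**
- **Tools:** I hung the scraper on peg 1, the trowel on peg 2 and the fork on peg 3.
- **Carriers:** I set both loose carriers against the bolted one, one on each side. One of them had been knocked aside before I placed it.
- **Knob:** I turned the knob until its pointer stood on the long set mark.
- **Lock:** I slid the lock to its end stop, where it stopped moving under a 28 N push after about 50 mm of travel.

**Last checks:**
- **Tools and row:** the side view shows no change at the rack or the row since I finished them. The carriers are flush, with seams of 1–2 pixels from their rounded rims, and under 0.5 mm out of line.
- **Knob and lock:** the pointer tip and the mark line up within about a pixel in the 3.75× zoomed wrist image. The lock's tines stand either side of the knob bar, and its tab is where full travel should put it.
- **Gripper:** it was clear of everything, with contact force near zero.

**What went wrong or disagreed:**
- **Fingertips:** they turned out to be about 39 mm behind the reported TCP, so I corrected for that.
- **Missed grasps:** the first scraper grasp and one carrier grasp missed and were repeated.
- **Joint 6:** it read 2.551 rad for a moment against its 2.55 limit while I approached the first peg. This could count as passing a joint's range.

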